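# Count three instrument cassettes onto the pass-over tray and send it to the surgeon

### The job

Draw the sliding steel tray by its black handle back to its near stop, and there count exactly three instrument cassettes onto it, side by side, flat and lid up inside its rim. Then slide the loaded tray gently all the way to its far stop for the surgeon, and put all the remaining cassettes away in the empty grey stock bin, leaving the two amber bottles where they stand.

Things in the scene. Friction and masses are not known exactly. Their poses are not given: they have to be found in the camera images.
- cassette0_mid (a point): stainless instrument cassette, a closed flat box 80 x 36 x 28 mm (long side along its x, 28 mm thick along its z, lid on its +z side), about 150 g; the point is its centre, half-way up. One of up to six alike; absent ones read None from the start
- cassette1_mid (a point): stainless instrument cassette, a closed flat box 80 x 36 x 28 mm (long side along its x, 28 mm thick along its z, lid on its +z side), about 150 g; the point is its centre, half-way up. One of up to six alike; absent ones read None from the start
- cassette2_mid (a point): stainless instrument cassette, a closed flat box 80 x 36 x 28 mm (long side along its x, 28 mm thick along its z, lid on its +z side), about 150 g; the point is its centre, half-way up. One of up to six alike; absent ones read None from the start
- cassette3_mid (a point): stainless instrument cassette, a closed flat box 80 x 36 x 28 mm (long side along its x, 28 mm thick along its z, lid on its +z side), about 150 g; the point is its centre, half-way up. One of up to six alike; absent ones read None from the start
- cassette4_mid (a point): stainless instrument cassette, a closed flat box 80 x 36 x 28 mm (long side along its x, 28 mm thick along its z, lid on its +z side), about 150 g; the point is its centre, half-way up. One of up to six alike; absent ones read None from the start
- cassette5_mid (a point): stainless instrument cassette, a closed flat box 80 x 36 x 28 mm (long side along its x, 28 mm thick along its z, lid on its +z side), about 150 g; the point is its centre, half-way up. One of up to six alike; absent ones read None from the start
- carriage (a joint): travel of the sliding tray along its rails in m: 0 at the near stop (towards the robot), 0.15 at the far stop; it grows as the tray moves along its own +x, away from the robot. Light friction of about 2 N, stays where it is left
- tray_floor (a point): middle of the upper face of the sliding tray's floor (28 mm above the table); moves with the tray. Its x axis is the slide direction (away from the robot), z up. Inside its rim the floor measures 116 mm along x by 224 mm along y; the rim is 6 mm high, 4 mm thick. Room for three cassettes laid along x, 68 mm apart in y
- tray_handle (a point): grip point on the tray's black handle, an upright plate 12 mm thick along the slide (x), 90 mm wide along y, whose top is 12 mm above this point (78 mm above the table) and which can be pinched from above across its thickness; 95 mm before the tray's middle on the robot's side; axes as for the tray; moves with the tray
- bin_floor (a point): middle of the inner floor (4 mm above the table) of the grey stock bin, fixed, empty at the start; inside 122 mm along its x by 228 mm along its y, walls 4 mm thick, top 28 mm above this point. Cassettes fit in it side by side, laid along x
- mat: thin fixed dark rubber mat, 210 (x) x 226 (y) x 3 mm thick, on which the cassettes lie at the start (flat, roughly along the mat's x, in up to two rows of three); origin under its middle, on the table. Mat and bin stand left and right of the tray, either way round
- vial_a_mid (a point): amber bottle, 52 mm across, 100 mm high, bystander; point at mid height
- vial_b_mid (a point): amber bottle, 52 mm across, 100 mm high, bystander; point at mid height
Mind the look-alikes: they are no part of the job. What is shaped like the part that bears cassette2_mid but red is not meant. What is shaped like the part that bears cassette1_mid but green is not meant.

How it is judged:
By the outcome, as a careful person would: the job done as asked, in the order asked, and still so for the second after the job is handed in, with the robot touching nothing.
Of cassette0, cassette1, cassette2, cassette3, cassette4, cassette5 only 4 to 6 are there at a start; the rules pass over those that are not, and their reading is None.
At some moment in a run one of cassette0, cassette1, cassette2, cassette3, cassette4, cassette5 may be knocked a few centimetres aside while the robot is not near it.
Once in a run the grip may slacken for a moment while it holds something.
It also fails if it takes over 210 s, if anything falls off the work surface, if the arm or the gripper's body presses on something with over 40 N, if the wrist force passes 120 N, or if a joint passes its speed limit or range.

### The arm

A 7-joint arm with a two-finger parallel gripper is mounted at the origin on the work surface. World frame = base frame: x ahead of the robot, y to its left, z up, the work surface at z = 0. Lengths are in m, angles in rad, forces in N, time in s.
With the tool pointing down it reaches from about 0.4 to 0.85 m from the base axis. Payload 10.4 kg.
Tool frame: the origin (TCP) lies midway between the tips of the shut fingers; the grasp point (between the pads) lies 19 mm behind it; y points along the fingers, x is the direction in which the jaws open and shut, and the axes are right-handed (so a half turn about y gives the same grasp; the last joint's range is limited). The gripper opens to 87 mm and grips with 3 to 60 N. Pads are 19 mm wide; open, the fingers measure 117 mm over their backs; the gripper's body (75 mm by 190 mm) begins 51 mm behind the grasp point.
Start: joints at [1.305, 0.332, -0.065, 1.46, 0.022, 1.35, -0.088], TCP at [0.15, -0.607, 0.223] pointing down, gripper open.
Joint ranges: [-2.6, 2.6], [-0.5, 2.12], [-1.47, 1.34], [0.16, 2.42], [-1.27, 4.41], [0.06, 2.06], [-2.6, 2.6]. Speed limits (rad/s): [2.22, 2.22, 2.79, 2.79, 3.14, 3.14, 3.14].

### API

Orientations are given as a unit quaternion [x, y, z, w].
In Python, from bench import r gives the robot as it stands. The module is installed in compiled form; this text tells all that it offers.
- The arm moves only by the tool arm_command, never from a script. Its argument "deltas" is one flat list of numbers, 6 for each row, row after row: the shift along the tool's x, y, z in m, then the turn, a rotation vector about the tool's x, y, z in degrees. In form: [tx, ty, tz, ax, ay, az, tx, ty, tz, ax, ay, az, ...]. A call has 1 to 8 rows; each row is the pose to reach, as a shift and turn from the pose commanded when the call began, along the tool's axes at that moment; what a row does not reach only later rows make up. A row lasts 1/8 s, in which the tool goes at most 62.5 mm and 10.7 degrees, less where a joint would pass 70% of its speed; a pose out of reach is approached as far as the arm can. A call with a gripper value outside its range is refused whole. "hand" is the opening, from 0 (shut) to 1 (fully open), set as the call begins (left out, the last holds). The fingers move at their own pace and stop on an object; "grip_force" is the grip in N (left out, the last holds). Time passes only in rows, so rows that repeat a pose let the fingers close. It gives the time, the measured TCP pose, the force and the opening at its end, in the units of the state.
- r.read_state(): the state, without advancing time (a new reading comes with each control period).
- r.camera(name): name is "side" or "top"; returns a dict with "image" (420x560x3 uint8, red, green, blue), "intrinsics" (3x3 intrinsics, pixels), "k1" (the pictures are not rectified: a ray, as slopes to the right and down, at radius r is drawn at 1 + k1 r^2 times it, then the intrinsics apply), "world_from_camera" (4x4, takes a point from camera to world coordinates). Camera axes: x right, y down, z forward; pixel columns grow to the right and rows downward; lengths in m; the calibration is good to about 2 mm. A picture is of the moment at which its call begins. There is no depth.
- r.close_job(): hands the job in, once; it reports no verdict.
Trained networks look in a picture, given as the dict that the camera call returned (one of the last four; its "shot" number tells which), for a name from the list of things; names that differ only in an ending like _2 or _b are one class to them, and where a whole thing is asked for, a point or a joint stands for the part that bears it (a point fixed in the world has none). Each returns a list of dicts, best first, with "conf" (0 to 1); they miss things now and then, are a little off and sometimes report something else, mostly with a low value. They report only what shows in the picture. A call takes as long as a camera call. They do not tell look-alikes from the thing itself.
- r.boxes_of(picture, query): "centre" ([row, column] in pixels, amid what is visible of it).
- r.regions_of(picture, query): "region" (420x560 bool, what is visible of it) and "centre" ([row, column] in pixels, amid what is visible of it).
The state is a dict: "time": time; "joint_positions": joint angles; "joint_vel": joint speeds; "joint_torque": joint torques, N m; "ee_pos": TCP position; "eef_rot": TCP orientation; "ft_force": force on the tool from outside, world axes, zero at the start; "torque": the same for the moment, N m; "width": finger opening in m.
Only numpy, scipy, OpenCV 4.12 (cv2) and the standard library are available. Lean on these libraries where they do the work, as an engineer would, in place of code of your own. Each camera call takes 0.05 s, during which the arm holds its last target.

## Working session

There is one attempt and no reset: what is moved stays moved. The work goes in short steps, Python scripts to look and compute and a tool call to move; the robot and the scene stay as the last step left them, time stands still between calls to the robot, and variables do not carry over. Pictures are saved under pics/ and viewed, and the job is handed in when it is done.

Besides the shell and the picture viewer there is one more tool, called after "Request:" by a JSON object that holds its "op" and its "data", one argument or row to a line. arm_command: Moves the arm, as the interface text tells. Its arguments: {"type":"object","properties":{"deltas":{"type":"array","items":{"type":"number"}},"hand":{"type":"number"},"grip_force":{"type":"number"}},"required":["deltas"]}

```bash
mkdir -p pics; cat > h.py <<'E'
import numpy as np, cv2
from bench import r
from scipy.spatial.transform import Rotation as R
def save(n,p): cv2.imwrite(f'pics/{n}.png',cv2.cvtColor(p['image'],cv2.COLOR_RGB2BGR))
def ray(p,row,col):
    K=np.array(p['intrinsics']);T=np.array(p['world_from_camera']);k=p['k1']
    d=np.array([(col-K[0,2])/K[0,0],(row-K[1,2])/K[1,1]]);u=d.copy()
    for _ in range(30): u=d/(1+k*(u@u))
    v=T[:3,:3]@np.array([u[0],u[1],1]); return T[:3,3],v/np.linalg.norm(v)
def onz(p,row,col,z):
    o,v=ray(p,row,col); return o+v*(z-o[2])/v[2]
def proj(p,X):
    K=np.array(p['intrinsics']);T=np.array(p['world_from_camera'])
    c=T[:3,:3].T@(np.array(X)-T[:3,3]);u=c[:2]/c[2];u=u*(1+p['k1']*(u@u))
    return np.array([K[1,1]*u[1]+K[1,2],K[0,0]*u[0]+K[0,2]])
def tri(p1,a,p2,b):
    o1,v1=ray(p1,*a);o2,v2=ray(p2,*b)
    A=np.stack([v1,-v2],1);s=np.linalg.lstsq(A,o2-o1,rcond=None)[0]
    q1=o1+s[0]*v1;q2=o2+s[1]*v2
    return (q1+q2)/2,np.linalg.norm(q1-q2)
E
python3 - <<'E'
from h import *
s=r.read_state();print({k:np.round(v,4).tolist() for k,v in s.items()})
print(R.from_quat(s['eef_rot']).as_matrix().round(3))
for n in ['top','side']:
    p=r.camera(n);save(n+'0',p);print(n,np.array(p['world_from_camera']).round(3).tolist(),p['intrinsics'],p['k1'])
    for q in ['cassette0_mid','tray_handle','tray_floor','carriage','mat','vial_a_mid','bin_floor']:
        try: print(q,[(np.round(d['centre']).tolist(),round(d['conf'],2)) for d in r.boxes_of(p,q)])
        except Exception as e: print(q,e)
E
```

```text
{'time': 0.0, 'joint_positions': [1.3054, 0.3328, -0.0647, 1.4609, 0.0216, 1.3499, -0.0885], 'joint_vel': [0.0015, -0.0004, 0.0002, 0.0004, -0.0001, 0.0001, -0.0003], 'joint_torque': [-0.0005, -62.3267, 0.0246, -38.9899, -0.0614, 0.0398, 0.0001], 'ee_pos': [0.1501, -0.6063, 0.2218], 'eef_rot': [-0.5566, 0.4362, -0.4354, 0.5572], 'ft_force': [0.0739, 1.0582, 0.637], 'torque': [0.0069, 0.0293, -0.0021], 'width': 0.0866}
[[ 0.24  -0.     0.971]
 [-0.971  0.001  0.24 ]
 [-0.001 -1.    -0.   ]]
top [[0.052, -0.975, 0.216, 0.27], [-0.999, -0.052, 0.006, 0.071], [0.005, -0.216, -0.976, 1.189], [0.0, 0.0, 0.0, 1.0]] [[478.5836998    0.         275.17602139]
 [  0.         478.5836998  199.95934406]
 [  0.           0.           1.        ]] -0.08460309541508838
cassette0_mid [([222.0, 211.0], 0.8), ([172.0, 310.0], 0.16)]
tray_handle [([170.0, 312.0], 0.7)]
tray_floor [([175.0, 310.0], 0.78)]
carriage [([175.0, 313.0], 0.95)]
mat [([207.0, 178.0], 0.9), ([125.0, 199.0], 0.46)]
vial_a_mid [([127.0, 201.0], 0.69), ([173.0, 309.0], 0.3)]
bin_floor [([218.0, 423.0], 0.64), ([204.0, 176.0], 0.53)]
side [[-0.871, -0.274, 0.407, 0.035], [-0.491, 0.45, -0.746, 0.974], [0.022, -0.85, -0.526, 0.727], [0.0, 0.0, 0.0, 1.0]] [[472.64985296   0.         283.23598793]
 [  0.         472.64985296 207.56512227]
 [  0.           0.           1.        ]] -0.15092824753173267
cassette0_mid [([274.0, 267.0], 0.71)]
tray_handle [([210.0, 274.0], 0.58), ([280.0, 218.0], 0.15)]
tray_floor [([207.0, 274.0], 0.82)]
carriage [([210.0, 274.0], 0.65)]
mat [([303.0, 224.0], 0.65)]
vial_a_mid [([245.0, 174.0], 0.71), ([282.0, 218.0], 0.71), ([292.0, 258.0], 0.48)]
bin_floor [([179.0, 347.0], 0.91), ([303.0, 224.0], 0.72)]
```

View pics/top0.png

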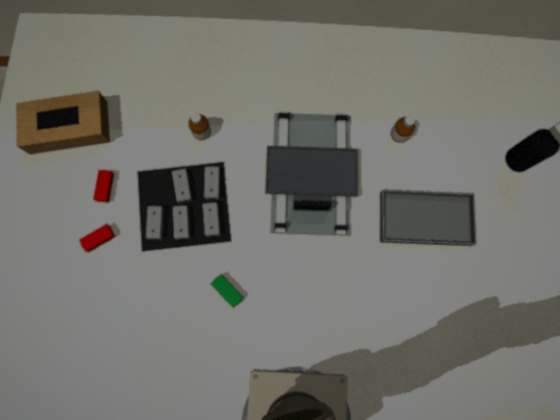

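View pics/side0.png

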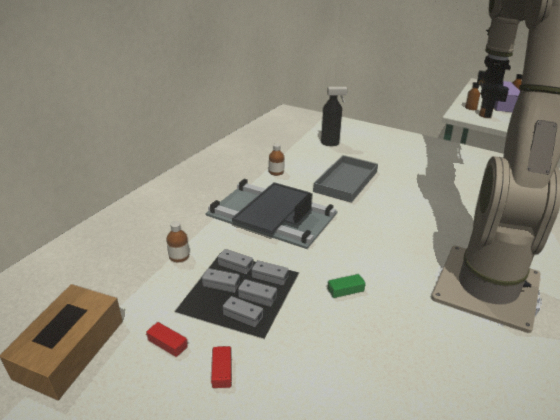

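The top view shows five grey cassettes on the mat at (184,180), (182,211), (222,154), (221,180) and (219,210). The tray is at (172,312) with its handle at (204,312), the bin at (218,428) and the bottles at (126,200) and (128,403). Red and green look-alikes lie off the mat.

```bash
python3 - <<'E'
from h import *
P={n:r.camera(n) for n in ['top','side']}
for n,p in P.items():
    print(n)
    for q in ['cassette0_mid','carriage','mat','bin_floor','vial_a_mid','tray_handle']:
        for d in r.regions_of(p,q):
            m=d['region'].astype(np.uint8)
            if m.sum()<10: continue
            pts=cv2.findNonZero(m); (c,r_),wh,a=cv2.minAreaRect(pts)
            print(q,np.round(d['centre'],1).tolist(),round(d['conf'],2),int(m.sum()),'rect rc',round(r_,1),round(c,1),np.round(wh,1),round(a,1))
    im=p['image']
    g=cv2.resize(im[140:260,120:480] if n=='top' else im[160:340,160:400],None,fx=2.2 if n=='top' else 3,fy=2.2 if n=='top' else 3,interpolation=cv2.INTER_CUBIC)
    cv2.imwrite(f'pics/z_{n}.png',cv2.convertScaleAbs(cv2.cvtColor(g,cv2.COLOR_RGB2BGR),alpha=1.4,beta=20))
E
```

```text
top
cassette0_mid [221.5, 212.6] 0.92 557 rect rc 218.6 211.7 [35.  16.6] 87.6
carriage [176.2, 313.0] 0.84 4929 rect rc 178.6 311.4 [92.1 63.4] 1.8
mat [204.9, 178.5] 0.92 4700 rect rc 206.6 182.9 [81.  91.6] 83.8
mat [183.3, 212.5] 0.46 503 rect rc 183.0 212.0 [32. 16.] 90.0
bin_floor [216.1, 425.3] 0.67 5088 rect rc 218.0 426.5 [99.3 53.9] 2.7
vial_a_mid [128.4, 201.0] 0.95 496 rect rc 126.5 199.0 [27. 22.] 90.0
tray_handle [171.4, 312.3] 0.86 4920 rect rc 178.5 311.4 [92.1 63.4] 1.9
side
cassette0_mid [271.1, 268.5] 0.69 643 rect rc 272.7 269.6 [37.3 18.9] 14.9
cassette0_mid [211.2, 273.9] 0.59 2579 rect rc 211.6 275.5 [48.9 78.2] 49.2
carriage [209.7, 275.2] 0.84 2590 rect rc 207.5 273.4 [73.2 51.9] 17.5
mat [306.6, 222.3] 0.96 2769 rect rc 293.2 236.3 [108.8  72.5] 14.6
bin_floor [174.9, 345.0] 0.56 1840 rect rc 177.2 344.7 [39.7 61.2] 41.2
bin_floor [292.4, 259.6] 0.31 727 rect rc 292.1 256.9 [39.5 19.8] 14.6
vial_a_mid [244.7, 176.0] 0.66 765 rect rc 242.0 176.7 [42.4 21.6] 86.2
vial_a_mid [303.6, 223.7] 0.51 3115 rect rc 294.0 236.1 [108.8  72.8] 14.6
tray_handle [211.0, 275.3] 0.84 2506 rect rc 207.7 273.0 [73.8 50.8] 15.9
tray_handle [271.5, 270.7] 0.74 636 rect rc 272.6 269.8 [36.9 19.1] 15.9
```

View pics/z_top.png

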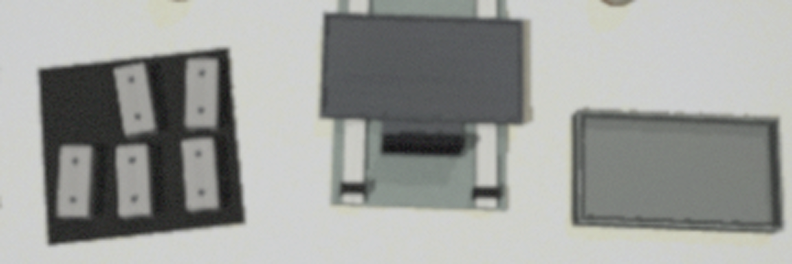

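View pics/z_side.png

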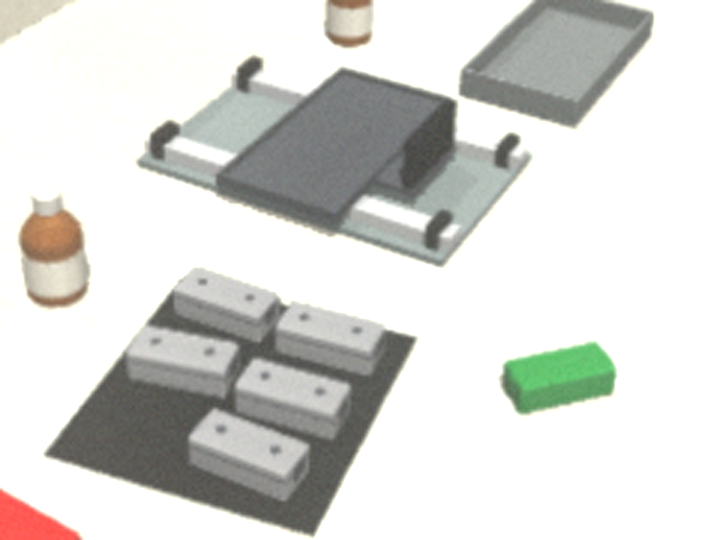

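```bash
cat >> h.py <<'E'
from scipy.optimize import minimize
def boxpts(x,y,z,yaw,L=.08,W=.036,H=.028):
    c,s=np.cos(yaw),np.sin(yaw);o=[]
    for a in (-L/2,L/2):
        for b in (-W/2,W/2):
            for h in (-H/2,H/2): o.append([x+c*a-s*b,y+s*a+c*b,z+h])
    return o
def sil(p,pts,S=4):
    q=np.array([proj(p,X)[::-1] for X in pts]);return q
def poly(shape,q,off,S):
    m=np.zeros(shape,np.uint8);h=cv2.convexHull(((q-off+.5)*S).astype(np.float32)).round().astype(np.int32)
    cv2.fillConvexPoly(m,h,1);return m
def fit(views,x0,zfree=True,size=(.08,.036,.028),S=6):
    """views: list of (p,mask bool). x0=(x,y,z,yaw)"""
    pre=[]
    for p,m in views:
        q=sil(p,boxpts(*x0,*size));lo=np.floor(q.min(0)-10).astype(int);hi=np.ceil(q.max(0)+10).astype(int)
        lo=np.maximum(lo,0)
        sub=m[lo[1]:hi[1],lo[0]:hi[0]].astype(np.uint8)
        # keep component nearest
        n,lab=cv2.connectedComponents(sub); cc=(q.mean(0)-lo)
        best=None;bd=1e9
        for i in range(1,n):
            ys,xs=np.nonzero(lab==i)
            if len(xs)<60: continue
            d=np.hypot(xs.mean()-cc[0],ys.mean()-cc[1])
            if d<bd: bd=d;best=i
        sub=(lab==best).astype(np.uint8) if best else sub*0
        pre.append((p,lo,cv2.resize(sub,None,fx=S,fy=S,interpolation=cv2.INTER_NEAREST)))
    def cost(v):
        x,y,z,a=x0[0]+v[0]*.01,x0[1]+v[1]*.01,x0[2]+(v[2]*.01 if zfree else 0),x0[3]+v[-1]*.1
        t=0
        for p,lo,sm in pre:
            mm=poly(sm.shape,sil(p,boxpts(x,y,z,a,*size)),lo,S)
            u=(mm|sm).sum();t+=1-(mm&sm).sum()/max(u,1)
        return t/len(pre)
    n=4 if zfree else 3
    best=None
    for st in ([0]*n,[.3]*n,[-.3]*n):
        sx=np.vstack([st]+[np.array(st)+np.eye(n)[i]*.7 for i in range(n)])
        o=minimize(cost,st,method='Nelder-Mead',options=dict(initial_simplex=sx,xatol=5e-3,fatol=1e-4,maxiter=300))
        if best is None or o.fun<best.fun: best=o
    v=best.x
    return np.array([x0[0]+v[0]*.01,x0[1]+v[1]*.01,x0[2]+(v[2]*.01 if zfree else 0),x0[3]+v[-1]*.1]),1-best.fun
E
python3 - <<'E'
from h import *
P={n:r.camera(n) for n in ['top','side']}
p=P['top'];im=p['image'].astype(int)
for (a,b) in [(221,180),(230,180),(238,180),(184,180),(172,312),(218,428),(204,312),(150,152),(245,155),(300,180)]: print((a,b),im[a,b])
print('side',[P['side']['image'][a,b].tolist() for a,b in [(260,236),(268,236),(290,256),(300,256),(318,190)]])
# rough
for a,b in [(184,180),(182,211),(222,154),(221,180),(219,210)]: print(onz(p,a,b,.031).round(3))
# tray plane corners at z=.034 rim top, handle top z .078
for a,b in [(147,268),(150,358),(195,357),(193,266)]: print('tray',onz(p,a,b,.034).round(3))
for a,b in [(191,384),(193,474),(243,473),(241,381)]: print('bin',onz(p,a,b,.032).round(3))
for a,b in [(200,295),(200,330),(209,294),(209,329)]: print('hand',onz(p,a,b,.078).round(3))
for a,b in [(168,138),(163,224),(241,230),(249,142)]: print('mat',onz(p,a,b,.003).round(3))
for a,b in [(136,201),(138,401)]: print('vial',onz(p,a,b,.0).round(3))
E
```

```text
(221, 180) [101 100  97]
(230, 180) [62 64 63]
(238, 180) [55 55 54]
(184, 180) [99 99 97]
(172, 312) [50 51 52]
(218, 428) [75 78 75]
(204, 312) [14 11 15]
(150, 152) [133 134 131]
(245, 155) [18 18 16]
(300, 180) [133 134 130]
side [[135, 136, 132], [87, 88, 86], [135, 134, 133], [86, 87, 84], [192, 194, 178]]
[0.554 0.318 0.031]
[0.563 0.241 0.031]
[0.454 0.373 0.031]
[0.46  0.309 0.031]
[0.469 0.235 0.031]
tray [0.661 0.103 0.034]
tray [ 0.666 -0.125  0.034]
tray [ 0.548 -0.125  0.034]
tray [0.541 0.102 0.034]
bin [ 0.563 -0.193  0.032]
bin [ 0.57  -0.423  0.032]
bin [ 0.443 -0.416  0.032]
bin [ 0.437 -0.186  0.032]
hand [0.518 0.031 0.078]
hand [ 0.522 -0.053  0.078]
hand [0.496 0.032 0.078]
hand [ 0.5   -0.051  0.078]
mat [0.597 0.438 0.003]
mat [0.622 0.215 0.003]
mat [0.421 0.185 0.003]
mat [0.389 0.404 0.003]
vial [0.694 0.282 0.   ]
vial [ 0.718 -0.245  0.   ]
```

```bash
cat >> h.py <<'E'
MATW=[[0.592,0.436],[0.617,0.217],[0.423,0.19],[0.395,0.402]]
def matmask(p,thr):
    q=np.array([proj(p,[*X,.003])[::-1] for X in MATW]);m=np.zeros((420,560),np.uint8)
    c=q.mean(0);q2=q
    cv2.fillConvexPoly(m,q2.round().astype(np.int32),1)
    # allow box height above mat
    q3=np.array([proj(p,[*X,.03])[::-1] for X in MATW]);cv2.fillConvexPoly(m,q3.round().astype(np.int32),1)
    im=p['image'].astype(int);b=im.mean(2)
    return (m>0)&(b>thr),b
E
python3 - <<'E'
from h import *
P={n:r.camera(n) for n in ['top','side']}
mt,_=matmask(P['top'],42); ms,b=matmask(P['side'],62)
o=np.hstack([mt,ms]).astype(np.uint8)*255;cv2.imwrite('pics/masks.png',cv2.resize(o,(800,300)))
for x,y,a in [(.554,.318,.1),(.563,.241,0),(.454,.373,0),(.46,.309,0),(.469,.235,0)]:
    f,i=fit([(P['top'],mt)],(x,y,.017,a),zfree=False); 
    g,j=fit([(P['top'],mt),(P['side'],ms)],(x,y,.017,a)); 
    print('top',f.round(4),round(i,3),'both',g.round(4),round(j,3))
E
```

```text
top [0.5554 0.319  0.017  0.259 ] 0.926 both [0.5551 0.3184 0.0203 0.2583] 0.664
top [0.5671 0.2425 0.017  0.0504] 0.939 both [0.5649 0.2417 0.0234 0.0543] 0.665
top [0.4554 0.3784 0.017  0.0494] 0.885 both [0.4549 0.3764 0.0202 0.0584] 0.677
top [0.4603 0.3113 0.017  0.1375] 0.927 both [0.4596 0.3107 0.0202 0.1584] 0.681
top [0.472  0.2364 0.017  0.157 ] 0.953 both [0.4699 0.2347 0.0292 0.1608] 0.762
```

View pics/masks.png

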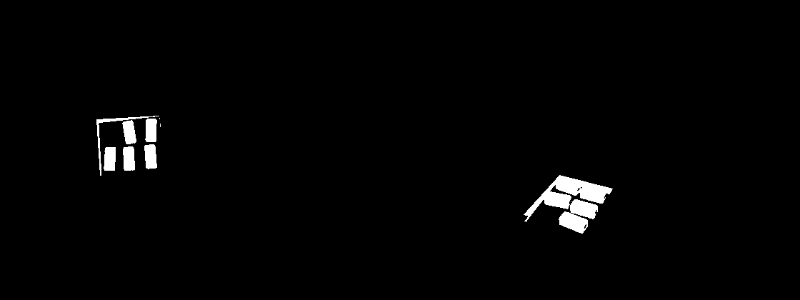

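```bash
python3 - <<'E'
from h import *
P={n:r.camera(n) for n in ['top','side']}
t,s=P['top'],P['side']
for n,a,b in [('c far',(211.4,154.1),(303.3,234)),('c near',(230,152.7),(310,252)),
 ('h topL',(199.5,294),None)]:
    if b: q,e=tri(t,a,s,b);print(n,q.round(4),round(e,4))
g=cv2.resize(s['image'][170:250,200:370],None,fx=4.6,fy=4.6,interpolation=cv2.INTER_CUBIC)
cv2.imwrite('pics/zs2.png',cv2.convertScaleAbs(cv2.cvtColor(g,cv2.COLOR_RGB2BGR),alpha=1.6,beta=20))
g=cv2.resize(t['image'][105:255,255:485],None,fx=3.4,fy=3.4,interpolation=cv2.INTER_CUBIC)
cv2.imwrite('pics/zt2.png',cv2.convertScaleAbs(cv2.cvtColor(g,cv2.COLOR_RGB2BGR),alpha=1.8,beta=20))
E
```

```text
c far [0.4782 0.3749 0.0294] 0.0057
c near [0.4324 0.3736 0.031 ] 0.0033
```

View pics/zs2.png

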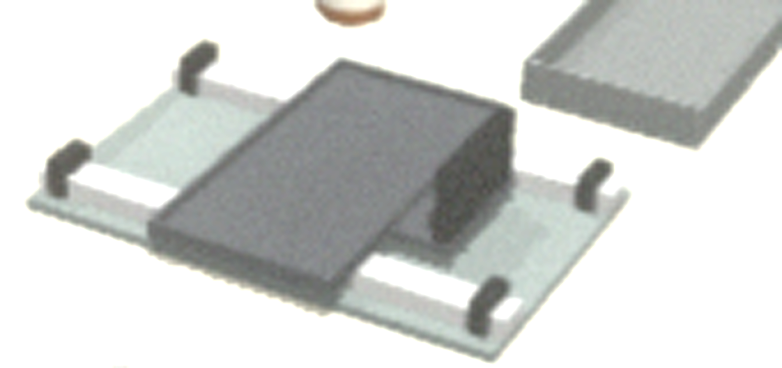

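View pics/zt2.png

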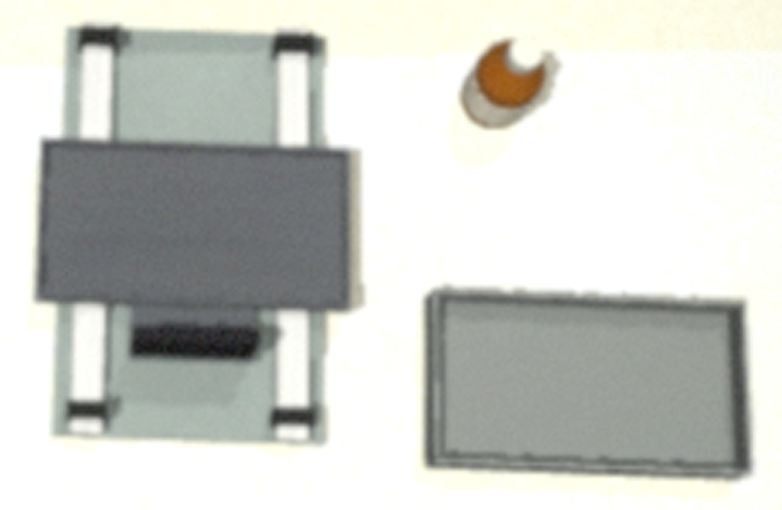

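```bash
python3 - <<'E'
from h import *
P={n:r.camera(n) for n in ['top','side']}
t,s=P['top'],P['side']
T=lambda c,w:(105+w/3.4-.35,255+c/3.4-.35)
S=lambda c,w:(170+w/4.6-.4,200+c/4.6-.4)
for n,a,b in [('far+y',T(45,142),S(150,222)),('far-y',T(355,150),S(343,60)),('near+y',T(38,300),S(330,285)),('near-y',T(350,308),S(515,110)),]:
    q,e=tri(t,a,s,b);print(n,q.round(4),round(e,4),onz(t,*a,.034).round(4))
for c,w in [(133,325),(258,328),(133,355),(258,353)]: print('handle',onz(t,*T(c,w),.078).round(4))
for c,w in [(430,290),(745,300),(748,474),(428,465)]: print('bin',onz(t,*T(c,w),.032).round(4))
for c,w in [(445,303),(727,308),(730,462),(443,455)]: print('bininner?',onz(t,*T(c,w),.032).round(4),onz(t,*T(c,w),.004).round(4))
E
```

```text
far+y [0.6647 0.1041 0.0308] 0.0017 [0.6628 0.1037 0.034 ]
far-y [ 0.6712 -0.1292  0.0284] 0.0005 [ 0.6695 -0.1281  0.034 ]
near+y [0.5434 0.1023 0.0287] 0.0011 [0.5416 0.102  0.034 ]
near-y [ 0.5457 -0.1278  0.0295] 0.0067 [ 0.5479 -0.126   0.034 ]
handle [0.5169 0.0334 0.078 ]
handle [ 0.5194 -0.0541  0.078 ]
handle [0.4955 0.0325 0.078 ]
handle [ 0.5016 -0.0546  0.078 ]
bin [ 0.5651 -0.1853  0.032 ]
bin [ 0.5705 -0.4224  0.032 ]
bin [ 0.4403 -0.42    0.032 ]
bin [ 0.4355 -0.1846  0.032 ]
bininner? [ 0.5559 -0.1965  0.032 ] [ 0.5628 -0.2029  0.004 ]
bininner? [ 0.5636 -0.4084  0.032 ] [ 0.5708 -0.42    0.004 ]
bininner? [ 0.4485 -0.4068  0.032 ] [ 0.4528 -0.4183  0.004 ]
bininner? [ 0.4433 -0.1954  0.032 ] [ 0.4475 -0.2019  0.004 ]
```

```bash
cat >> h.py <<'E'
def plan(x,y,z,yawdeg):
    s=r.read_state();M=R.from_quat(s['eef_rot']);a=np.radians(yawdeg)
    best=None
    for k in (0,np.pi):
        X=np.array([np.cos(a+k),np.sin(a+k),0]);Y=np.array([0,0,-1.]);Z=np.cross(X,Y)
        rv=(M.inv()*R.from_matrix(np.stack([X,Y,Z],1))).as_rotvec(degrees=True)
        if best is None or np.linalg.norm(rv)<np.linalg.norm(best): best=rv
    t=M.inv().apply(np.array([x,y,z])-s['ee_pos'])
    print('shift',t.round(4).tolist(),'turn',best.round(1).tolist())
def st():
    s=r.read_state();M=R.from_quat(s['eef_rot']).as_matrix()
    print('t',round(s['time'],2),'pos',np.round(s['ee_pos'],4).tolist(),'yaw',round(float(np.degrees(np.arctan2(M[1,0],M[0,0]))),1),'F',np.round(s['ft_force'],1).tolist(),'w',round(float(s['width']),4),'j',np.round(s['joint_positions'],2).tolist())
E
python3 -c "
from h import *
plan(.511,-.013,.2,1.7);plan(.33,-.33,.22,-40);plan(.511,-.013,.2,181.7)"
```

```text
shift [-0.4895, 0.0225, 0.4929] turn [0.0, -77.8, 0.0]
shift [-0.2254, 0.0026, 0.241] turn [0.0, -36.1, 0.0]
shift [-0.4895, 0.0225, 0.4929] turn [0.0, -77.8, 0.0]
```

Request:
{"op": "arm_command", "data": {
  "deltas": [-0.03, 0, 0.04, 0, -9, 0, -0.06, 0, 0.075, 0, -18, 0, -0.1, 0, 0.11, 0, -27, 0, -0.15, 0, 0.15, 0, -36, 0, -0.19, 0, 0.19, 0, -43, 0, -0.23, 0, 0.23, 0, -50, 0, -0.27, 0, 0.27, 0, -57, 0, -0.31, 0, 0.31, 0, -63, 0],
  "hand": 0.6,
  "grip_force": 30
}}

```text
time: 2.9
ee_pos: [0.3774, -0.2296, 0.2229]
eef_rot: [0.703, -0.079, 0.08, -0.702]
ft_force: [0.7, -1.2, -0.4]
width: 0.0523
```

```bash
python3 -c "
from h import *
st();plan(.511,-.013,.2,1.7)"
```

```text
t 2.9 pos [0.3774, -0.2296, 0.2229] yaw -12.9 F [0.7, -1.2, -0.4] w 0.0523 j [0.96, -0.05, -0.49, 1.89, -0.03, 1.3, 0.25]
shift [0.0819, 0.0228, 0.241] turn [0.1, -14.6, 0.0]
```

Request:
{"op": "arm_command", "data": {
  "deltas": [0.02, 0.005, 0.06, 0, -7, 0, 0.04, 0.01, 0.12, 0, -14.6, 0, 0.06, 0.015, 0.18, 0, -14.6, 0, 0.08, 0.02, 0.23, 0, -14.6, 0, 0.082, 0.023, 0.241, 0, -14.6, 0, 0.082, 0.023, 0.241, 0, -14.6, 0, 0.082, 0.023, 0.241, 0, -14.6, 0]
}}

```text
time: 3.78
ee_pos: [0.5107, -0.0169, 0.1996]
eef_rot: [0.707, 0.008, -0.009, -0.707]
ft_force: [0.4, -0.3, -0.3]
width: 0.0521
```

```bash
python3 -c "
from h import *
st();plan(.511,-.013,.05,1.7)
for n in ['top','side']: save(n+'1',r.camera(n))"
```

```text
t 3.77 pos [0.5107, -0.0169, 0.1996] yaw 1.4 F [0.4, -0.3, -0.3] w 0.0521 j [0.64, 0.16, -0.76, 1.76, 0.12, 1.27, -0.12]
shift [0.0004, 0.1496, 0.004] turn [0.1, -0.3, -0.0]
```

View pics/side1.png

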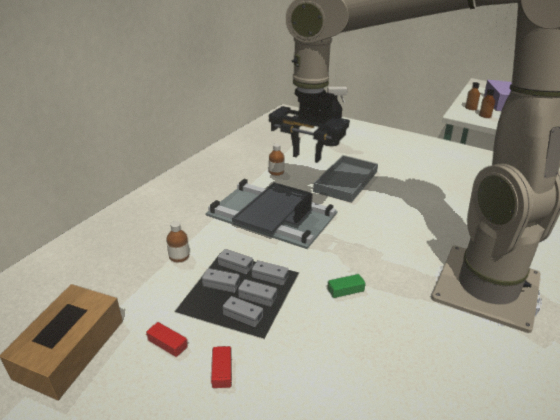

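The gripper at (135,312) hangs over the handle at (205,300), with the jaws along x. Next I go down.

Request:
{"op": "arm_command", "data": {
  "deltas": [0, 0.03, 0.004, 0, 0, 0, 0, 0.07, 0.004, 0, 0, 0, 0, 0.11, 0.004, 0, 0, 0, 0, 0.14, 0.004, 0, 0, 0, 0, 0.15, 0.004, 0, 0, 0, 0, 0.15, 0.004, 0, 0, 0]
}}

```text
time: 4.62
ee_pos: [0.511, -0.0116, 0.0499]
eef_rot: [0.707, 0.009, -0.009, -0.707]
ft_force: [0.7, 0.4, 0.4]
width: 0.0522
```

Request:
{"op": "arm_command", "data": {
  "deltas": [0, 0, 0, 0, 0, 0, 0, 0, 0, 0, 0, 0, 0, 0, 0, 0, 0, 0, 0, 0, 0, 0, 0, 0, 0, 0, 0, 0, 0, 0],
  "hand": 0
}}

```text
time: 5.25
ee_pos: [0.5111, -0.0111, 0.0496]
eef_rot: [0.707, 0.009, -0.009, -0.707]
ft_force: [-0.5, -0.1, 0.8]
width: 0.0118
```

```bash
python3 -c "
from h import *
st()"
```

```text
t 5.25 pos [0.5111, -0.0111, 0.0496] yaw 1.5 F [-0.5, -0.1, 0.8] w 0.0118 j [0.57, 0.35, -0.73, 1.91, 0.28, 0.98, -0.26]
```

Request:
{"op": "arm_command", "data": {
  "deltas": [-0.006, 0, 0, 0, 0, 0, -0.014, 0, 0, 0, 0, 0, -0.022, 0, 0, 0, 0, 0, -0.03, 0, 0, 0, 0, 0, -0.038, 0, 0, 0, 0, 0, -0.046, 0, 0, 0, 0, 0, -0.054, 0, 0, 0, 0, 0, -0.06, 0, 0, 0, 0, 0]
}}

```text
time: 6.25
ee_pos: [0.4505, -0.0124, 0.0496]
eef_rot: [-0.707, -0.009, 0.009, 0.707]
ft_force: [2.0, 4.2, -0.5]
width: 0.0117
```

Request:
{"op": "arm_command", "data": {
  "deltas": [-0.006, 0, 0, 0, 0, 0, -0.012, 0, 0, 0, 0, 0, -0.018, 0, 0, 0, 0, 0, -0.024, 0, 0, 0, 0, 0, -0.03, 0, 0, 0, 0, 0]
}}

```text
time: 6.88
ee_pos: [0.4332, -0.0134, 0.0526]
eef_rot: [-0.706, -0.019, -0.0, 0.708]
ft_force: [61.5, 0.8, -47.3]
width: 0.0231
```

Request:
{"op": "arm_command", "data": {
  "deltas": [0.008, 0, 0, 0, 0, 0, 0.014, 0, 0, 0, 0, 0, 0.014, 0, 0, 0, 0, 0]
}}

```text
time: 7.25
ee_pos: [0.439, -0.0133, 0.0524]
eef_rot: [0.707, 0.012, -0.007, -0.707]
ft_force: [1.9, 2.0, 26.6]
width: 0.0116
```

```bash
python3 -c "
from h import *
st()
for n in ['top','side']: 
  p=r.camera(n);g=p['image'][140:250,250:400] if n=='top' else p['image'][150:290,200:400]
  cv2.imwrite(f'pics/{n}2.png',cv2.convertScaleAbs(cv2.cvtColor(cv2.resize(g,None,fx=4,fy=4),4),alpha=1.6))"
```

```text
t 7.25 pos [0.439, -0.0133, 0.0524] yaw 1.5 F [1.9, 2.0, 26.6] w 0.0116 j [0.66, 0.18, -0.77, 2.09, 0.16, 0.92, -0.17]
```

View pics/side2.png

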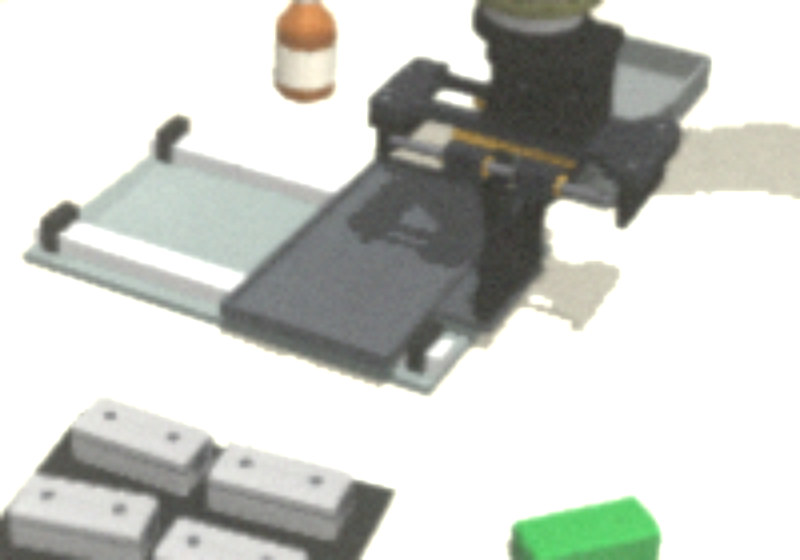

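View pics/top2.png

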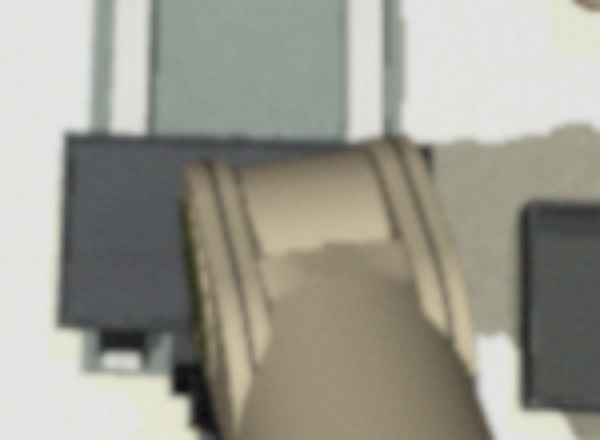

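Request:
{"op": "arm_command", "data": {
  "deltas": [-0.002, 0, 0, 0, 0, 0, -0.004, 0, 0, 0, 0, 0, -0.004, 0, 0, 0, 0, 0]
}}

```text
time: 7.72
ee_pos: [0.4387, -0.0133, 0.0525]
eef_rot: [-0.707, -0.015, 0.003, 0.707]
ft_force: [29.4, 0.9, -8.9]
width: 0.0118
```

At the stop: it barely moved and Fx was 29 N. I release and rise.

Request:
{"op": "arm_command", "data": {
  "deltas": [0.002, 0, 0, 0, 0, 0, 0.002, 0, 0, 0, 0, 0, 0.002, 0, 0, 0, 0, 0, 0.002, 0, 0, 0, 0, 0],
  "hand": 0.6
}}

```text
time: 8.22
ee_pos: [0.4322, -0.0134, 0.0491]
eef_rot: [0.707, 0.009, -0.01, -0.707]
ft_force: [-0.2, 0.7, -0.4]
width: 0.0439
```

Request:
{"op": "arm_command", "data": {
  "deltas": [0, -0.03, 0, 0, 0, 0, 0, -0.07, 0, 0, 0, 0, 0, -0.11, 0, 0, 0, 0, 0, -0.15, 0, 0, 0, 0, 0, -0.15, 0, 0, 0, 0]
}}

```text
time: 8.85
ee_pos: [0.4343, -0.0133, 0.2019]
eef_rot: [0.708, 0.011, -0.008, -0.706]
ft_force: [0.1, -0.4, -0.2]
width: 0.052
```

```bash
python3 -c "
from h import *
st();plan(.4725,.2368,.15,99);plan(.4725,.2368,.15,9)"
```

```text
t 8.85 pos [0.4343, -0.0133, 0.2019] yaw 1.5 F [0.1, -0.4, -0.2] w 0.052 j [0.74, -0.06, -0.78, 1.93, -0.04, 1.25, 0.0]
shift [0.0446, 0.0517, 0.2491] turn [-0.1, 82.5, 0.3]
shift [0.0446, 0.0517, 0.2491] turn [0.1, -7.5, 0.2]
```

Request:
{"op": "arm_command", "data": {
  "deltas": [0.01, 0, 0.04, 0, 10, 0, 0.02, 0.01, 0.08, 0, 20, 0, 0.03, 0.01, 0.12, 0, 30, 0, 0.035, 0.01, 0.16, 0, 40, 0, 0.04, 0.02, 0.2, 0, 50, 0, 0.045, 0.02, 0.23, 0, 60, 0, 0.045, 0.02, 0.249, 0, 70, 0, 0.045, 0.02, 0.249, 0, 80, 0]
}}

```text
time: 9.85
ee_pos: [0.4701, 0.2388, 0.1781]
eef_rot: [0.554, -0.441, 0.439, -0.553]
ft_force: [0.1, -0.1, -0.8]
width: 0.0524
```

```bash
python3 - <<'E'
from h import *
st()
P={n:r.camera(n) for n in ['top','side']}
t=P['top'];save('top3',t);save('side3',P['side'])
g=t['image'][130:280,130:390];cv2.imwrite('pics/zt3.png',cv2.convertScaleAbs(cv2.cvtColor(cv2.resize(g,None,fx=3,fy=3,interpolation=2),4),alpha=1.6))
E
```

```text
t 9.85 pos [0.4701, 0.2388, 0.1781] yaw -77.0 F [0.1, -0.1, -0.8] w 0.0524 j [0.23, 0.26, -0.9, 1.74, 0.21, 1.25, -2.06]
```

View pics/zt3.png

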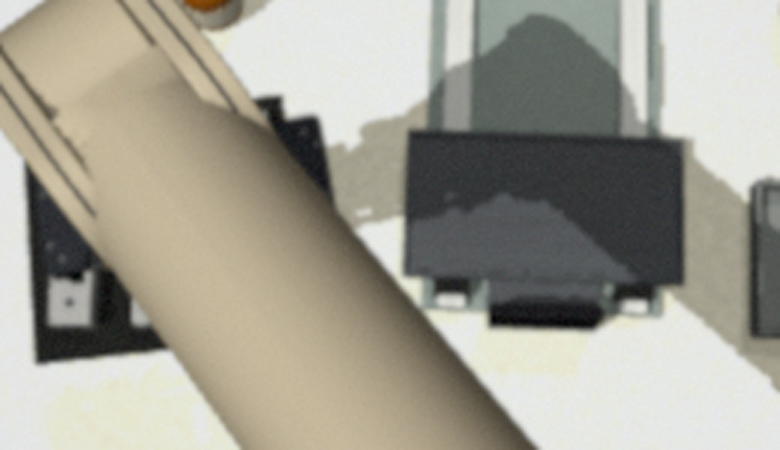

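```bash
python3 - <<'E'
from h import *
t=r.camera('top')
Q=[onz(t,130+w/3-.33,130+c/3-.33,.034) for c,w in [(408,130),(686,140),(683,285),(404,275)]]
print(np.round(Q,4).tolist());c=np.mean(Q,0);print('centre',c)
plan(.4725,.2368,.06,-81)
E
```

```text
[[0.5926, 0.1053, 0.034], [0.5967, -0.1272, 0.034], [0.4737, -0.1266, 0.034], [0.47, 0.1016, 0.034]]
centre [ 0.53323628 -0.01172341  0.034     ]
shift [0.0002, 0.1185, 0.0018] turn [0.1, 4.4, 0.0]
```

View pics/side3.png

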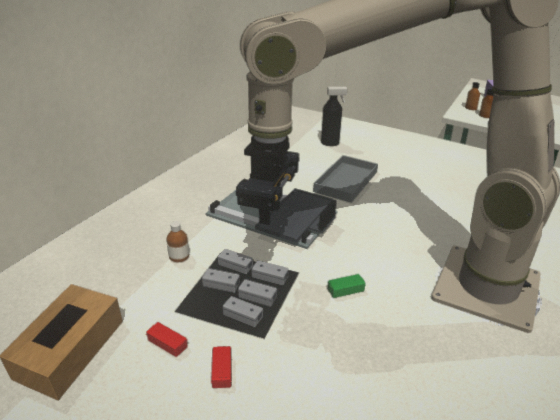

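Request:
{"op": "arm_command", "data": {
  "deltas": [0, 0.03, 0.001, 0, 4.4, 0, 0, 0.07, 0.002, 0, 4.4, 0, 0, 0.11, 0.002, 0, 4.4, 0, 0, 0.14, 0.002, 0, 4.4, 0, 0, 0.158, 0.002, 0, 4.4, 0, 0, 0.17, 0.002, 0, 4.4, 0, 0, 0.17, 0.002, 0, 4.4, 0]
}}

```text
time: 10.88
ee_pos: [0.4733, 0.2373, 0.0093]
eef_rot: [0.537, -0.46, 0.46, -0.537]
ft_force: [0.1, -1.2, 0.9]
width: 0.0522
```

Request:
{"op": "arm_command", "data": {
  "deltas": [0, 0, 0, 0, 0, 0, 0, 0, 0, 0, 0, 0, 0, 0, 0, 0, 0, 0, 0, 0, 0, 0, 0, 0],
  "hand": 0
}}

```text
time: 11.38
ee_pos: [0.474, 0.2372, 0.0102]
eef_rot: [-0.536, 0.46, -0.461, 0.537]
ft_force: [-0.8, -3.2, 6.9]
width: 0.0358
```

Request:
{"op": "arm_command", "data": {
  "deltas": [0, -0.02, 0, 0, 0, 0, 0, -0.05, 0, 0, 0, 0, 0, -0.08, 0, 0, 0, 0, 0, -0.09, 0, 0, 0, 0]
}}

```text
time: 11.88
ee_pos: [0.4742, 0.2382, 0.102]
eef_rot: [-0.536, 0.46, -0.461, 0.538]
ft_force: [0.2, 0.2, -2.1]
width: 0.0363
```

```bash
python3 -c "
from h import *
st();plan(.535,-.0797,.1,-88.5)"
```

```text
t 11.88 pos [0.4742, 0.2382, 0.102] yaw -81.2 F [0.2, 0.2, -2.1] w 0.0363 j [0.19, 0.35, -0.86, 1.82, 0.29, 1.1, -2.19]
shift [0.3235, 0.0018, 0.0116] turn [-0.2, 7.3, -0.0]
```

Request:
{"op": "arm_command", "data": {
  "deltas": [0.03, 0, 0.002, 0, 2, 0, 0.07, 0, 0.004, 0, 4, 0, 0.12, 0, 0.006, 0, 6, 0, 0.17, 0, 0.008, 0, 7, 0, 0.22, 0, 0.01, 0, 7.3, 0, 0.27, 0, 0.011, 0, 7.3, 0, 0.31, 0, 0.0116, 0, 7.3, 0, 0.3235, 0, 0.0116, 0, 7.3, 0]
}}

```text
time: 12.88
ee_pos: [0.5337, -0.0835, 0.099]
eef_rot: [0.506, -0.495, 0.494, -0.505]
ft_force: [-0.5, 0.5, -1.4]
width: 0.0355
```

```bash
python3 -c "
from h import *
st();plan(.535,-.0797,.037,-88.5)
p=r.camera('side');save('side4',p)"
```

```text
t 12.88 pos [0.5337, -0.0835, 0.099] yaw -88.8 F [-0.5, 0.5, -1.4] w 0.0355 j [0.66, 0.33, -0.68, 1.8, 0.23, 1.09, -1.66]
shift [-0.0038, 0.062, 0.0014] turn [0.1, -0.3, 0.0]
```

View pics/side4.png

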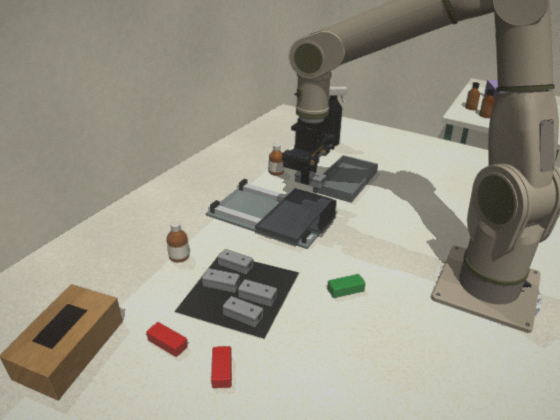

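Request:
{"op": "arm_command", "data": {
  "deltas": [-0.001, 0.015, 0, 0, 0, 0, -0.003, 0.035, 0.001, 0, 0, 0, -0.004, 0.05, 0.001, 0, 0, 0, -0.004, 0.057, 0.001, 0, 0, 0, -0.004, 0.06, 0.001, 0, 0, 0, -0.004, 0.063, 0.001, 0, 0, 0, -0.004, 0.063, 0.001, 0, 0, 0]
}}

```text
time: 13.8
ee_pos: [0.5352, -0.0766, 0.0367]
eef_rot: [-0.506, 0.493, -0.494, 0.506]
ft_force: [-0.6, -0.0, -1.6]
width: 0.0356
```

Request:
{"op": "arm_command", "data": {
  "deltas": [0.001, 0.001, 0, 0, 0, 0, 0.002, 0.002, 0, 0, 0, 0, 0.002, 0.003, 0, 0, 0, 0, 0.002, 0.003, 0, 0, 0, 0]
}}

```text
time: 14.3
ee_pos: [0.5367, -0.0781, 0.0353]
eef_rot: [-0.506, 0.493, -0.494, 0.507]
ft_force: [-0.0, 1.8, 11.1]
width: 0.0357
```

Request:
{"op": "arm_command", "data": {
  "deltas": [0, -0.001, 0, 0, 0, 0, 0, -0.001, 0, 0, 0, 0, 0, -0.001, 0, 0, 0, 0],
  "hand": 0.57
}}

```text
time: 14.68
ee_pos: [0.5349, -0.0787, 0.0344]
eef_rot: [0.506, -0.494, 0.494, -0.506]
ft_force: [-0.1, -0.3, -0.2]
width: 0.0485
```

Request:
{"op": "arm_command", "data": {
  "deltas": [0, -0.015, 0, 0, 0, 0, 0, -0.04, 0, 0, 0, 0, 0, -0.08, 0, 0, 0, 0, 0, -0.1, 0, 0, 0, 0, 0, -0.1, 0, 0, 0, 0]
}}

```text
time: 15.3
ee_pos: [0.5362, -0.0786, 0.1368]
eef_rot: [-0.506, 0.492, -0.495, 0.507]
ft_force: [0.8, -0.5, -0.7]
width: 0.05
```

```bash
python3 - <<'E'
from h import *
st()
P={n:r.camera(n) for n in ['top','side']}
mt,_=matmask(P['top'],42)
for x,y,a in [(.555,.319,.26),(.567,.2425,.05),(.4554,.3784,.05),(.46,.311,.13)]:
    f,i=fit([(P['top'],mt)],(x,y,.017,a),zfree=False); print('top',f.round(4),round(i,3))
save('top5',P['top'])
s=P['side']['image'][150:345,160:400];cv2.imwrite('pics/s5.png',cv2.cvtColor(cv2.resize(s,None,fx=3,fy=3),4))
plan(.567,.2425,.15,-87)
E
```

```text
t 15.3 pos [0.5362, -0.0786, 0.1368] yaw -88.5 F [0.8, -0.5, -0.7] w 0.05 j [0.67, 0.29, -0.7, 1.76, 0.2, 1.16, -1.64]
top [0.5555 0.3188 0.017  0.2551] 0.756
top [0.5666 0.2424 0.017  0.0399] 0.953
top [0.4566 0.3787 0.017  0.0337] 0.918
top [0.4602 0.3113 0.017  0.1486] 0.948
shift [-0.3202, -0.0157, 0.0403] turn [0.0, -1.5, 0.0]
```

View pics/top5.png

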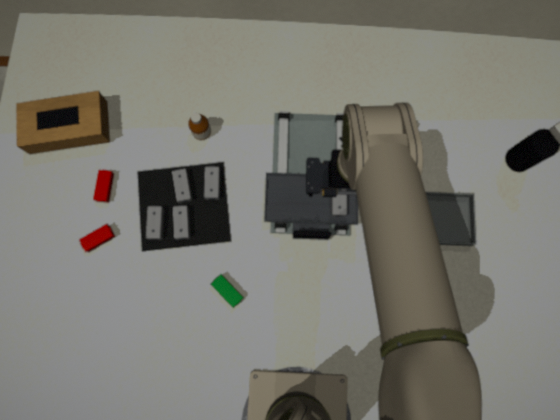

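View pics/s5.png

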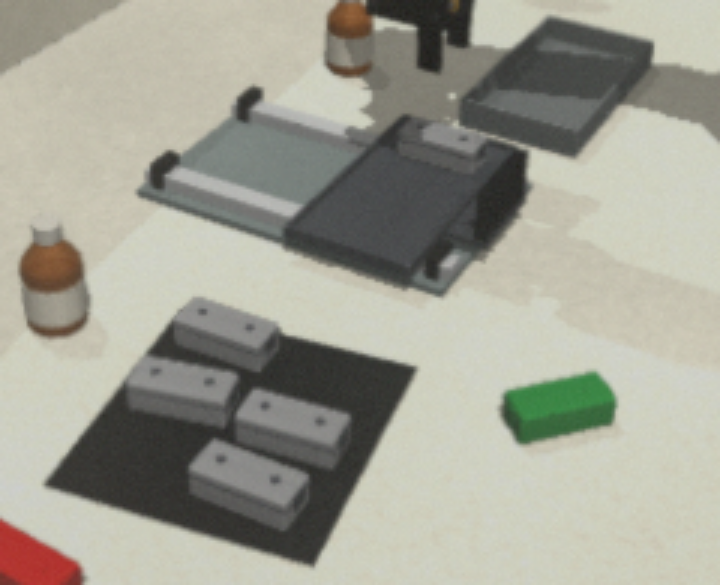

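Request:
{"op": "arm_command", "data": {
  "deltas": [-0.03, 0, 0.004, 0, -1.5, 0, -0.08, 0, 0.01, 0, -1.5, 0, -0.13, 0, 0.016, 0, -1.5, 0, -0.18, 0, 0.022, 0, -1.5, 0, -0.23, 0, 0.028, 0, -1.5, 0, -0.28, 0, 0.034, 0, -1.5, 0, -0.31, 0, 0.04, 0, -1.5, 0, -0.3202, 0, 0.0403, 0, -1.5, 0],
  "hand": 0.6
}}

```text
time: 16.4
ee_pos: [0.5661, 0.2446, 0.1332]
eef_rot: [0.514, -0.487, 0.486, -0.513]
ft_force: [0.1, -0.7, 0.5]
width: 0.0522
```

```bash
python3 -c "
from h import *
st();plan(.5668,.2425,.009,-87.5)
p=r.camera('side');save('side6',p)"
```

```text
t 16.4 pos [0.5661, 0.2446, 0.1332] yaw -86.9 F [0.1, -0.7, 0.5] w 0.0522 j [0.11, 0.49, -0.78, 1.56, 0.36, 1.24, -2.25]
shift [0.0022, 0.1242, 0.0009] turn [0.1, 0.6, -0.0]
```

View pics/side6.png

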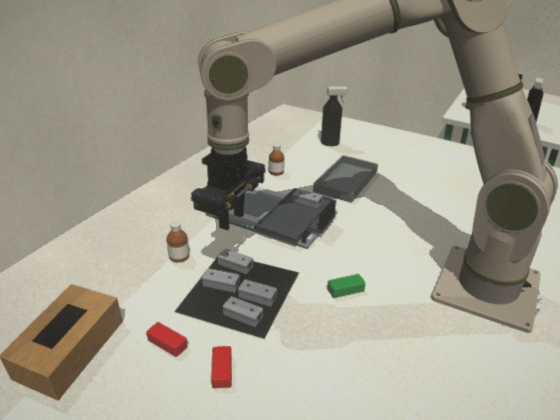

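The target cassette at (261,236) hasn't moved. I go down and grasp it.

Request:
{"op": "arm_command", "data": {
  "deltas": [0.002, 0.03, 0.001, 0, 0, 0, 0.002, 0.07, 0.001, 0, 0, 0, 0.002, 0.1, 0.001, 0, 0, 0, 0.002, 0.115, 0.001, 0, 0, 0, 0.002, 0.124, 0.001, 0, 0, 0, 0.002, 0.124, 0.001, 0, 0, 0, 0.002, 0.124, 0.001, 0, 0, 0]
}}

```text
time: 17.32
ee_pos: [0.5689, 0.2409, 0.0116]
eef_rot: [-0.512, 0.487, -0.487, 0.513]
ft_force: [1.1, 0.0, 0.3]
width: 0.0523
```

Request:
{"op": "arm_command", "data": {
  "deltas": [0, 0, 0, 0, 0, 0, 0, 0, 0, 0, 0, 0, 0, 0, 0, 0, 0, 0, 0, 0, 0, 0, 0, 0],
  "hand": 0
}}

```text
time: 17.82
ee_pos: [0.5685, 0.2406, 0.0108]
eef_rot: [-0.513, 0.487, -0.487, 0.513]
ft_force: [-0.5, -1.1, 3.6]
width: 0.0357
```

Request:
{"op": "arm_command", "data": {
  "deltas": [0, -0.02, 0, 0, 0, 0, 0, -0.05, 0, 0, 0, 0, 0, -0.08, 0, 0, 0, 0, 0, -0.09, 0, 0, 0, 0]
}}

```text
time: 18.32
ee_pos: [0.5691, 0.2414, 0.1032]
eef_rot: [-0.512, 0.486, -0.487, 0.514]
ft_force: [0.2, 0.4, -1.2]
width: 0.0357
```

```bash
python3 -c "
from h import *
st();plan(.534,-.0117,.1,-88.5)"
```

```text
t 18.32 pos [0.5691, 0.2414, 0.1032] yaw -87.0 F [0.2, 0.4, -1.2] w 0.0357 j [0.11, 0.52, -0.77, 1.59, 0.39, 1.18, -2.26]
shift [0.2509, 0.0028, -0.0482] turn [-0.2, 1.5, -0.1]
```

Request:
{"op": "arm_command", "data": {
  "deltas": [0.03, 0, -0.006, 0, 1.5, 0, 0.07, 0, -0.014, 0, 1.5, 0, 0.12, 0, -0.022, 0, 1.5, 0, 0.17, 0, -0.032, 0, 1.5, 0, 0.21, 0, -0.04, 0, 1.5, 0, 0.24, 0, -0.046, 0, 1.5, 0, 0.25, 0, -0.048, 0, 1.5, 0, 0.25, 0, -0.048, 0, 1.5, 0]
}}

```text
time: 19.32
ee_pos: [0.5332, -0.0113, 0.1004]
eef_rot: [-0.506, 0.494, -0.494, 0.506]
ft_force: [-0.2, 0.4, -1.6]
width: 0.0358
```

```bash
python3 -c "
from h import *
st();plan(.5345,-.0117,.038,-88.5)
p=r.camera('side');save('side7',p)"
```

```text
t 19.32 pos [0.5332, -0.0113, 0.1004] yaw -88.6 F [-0.2, 0.4, -1.6] w 0.0358 j [0.58, 0.33, -0.75, 1.82, 0.25, 1.09, -1.8]
shift [0.0005, 0.0624, 0.0013] turn [0.0, -0.1, -0.0]
```

View pics/side7.png

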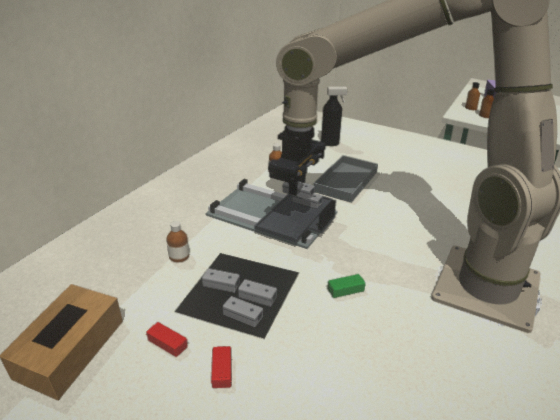

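Request:
{"op": "arm_command", "data": {
  "deltas": [0, 0.015, 0.001, 0, 0, 0, 0, 0.035, 0.001, 0, 0, 0, 0, 0.05, 0.001, 0, 0, 0, 0, 0.058, 0.001, 0, 0, 0, 0, 0.061, 0.001, 0, 0, 0, 0, 0.064, 0.001, 0, 0, 0, 0, 0.0645, 0.001, 0, 0, 0]
}}

```text
time: 20.25
ee_pos: [0.5345, -0.0115, 0.0362]
eef_rot: [-0.506, 0.493, -0.494, 0.506]
ft_force: [0.4, -0.1, -1.8]
width: 0.0359
```

Request:
{"op": "arm_command", "data": {
  "deltas": [0, 0.001, 0, 0, 0, 0, 0, 0.002, 0, 0, 0, 0, 0, 0.002, 0, 0, 0, 0]
}}

```text
time: 20.62
ee_pos: [0.5359, -0.0115, 0.0358]
eef_rot: [-0.506, 0.493, -0.495, 0.507]
ft_force: [-0.6, -0.2, 9.8]
width: 0.0358
```

Request:
{"op": "arm_command", "data": {
  "deltas": [0, 0, 0, 0, 0, 0, 0, 0, 0, 0, 0, 0, 0, 0, 0, 0, 0, 0],
  "hand": 0.57
}}

```text
time: 21.0
ee_pos: [0.5342, -0.0115, 0.034]
eef_rot: [0.506, -0.494, 0.494, -0.506]
ft_force: [0.2, -0.6, 0.1]
width: 0.0488
```

Request:
{"op": "arm_command", "data": {
  "deltas": [0, -0.015, 0, 0, 0, 0, 0, -0.04, 0, 0, 0, 0, 0, -0.08, 0, 0, 0, 0, 0, -0.1, 0, 0, 0, 0, 0, -0.1, 0, 0, 0, 0]
}}

```text
time: 21.62
ee_pos: [0.5351, -0.0115, 0.1355]
eef_rot: [-0.506, 0.493, -0.495, 0.507]
ft_force: [-0.4, -0.4, -1.0]
width: 0.0495
```

```bash
python3 - <<'E'
from h import *
st()
P={n:r.camera(n) for n in ['top','side']}
mt,_=matmask(P['top'],42)
for x,y,a in [(.555,.319,.26),(.4554,.3784,.05),(.46,.311,.13)]:
    f,i=fit([(P['top'],mt)],(x,y,.017,a),zfree=False); print('top',f.round(4),round(i,3))
save('top8',P['top'])
s=P['side']['image'][150:345,160:400];cv2.imwrite('pics/s8.png',cv2.cvtColor(cv2.resize(s,None,fx=3,fy=3),4))
plan(.460,.311,.13,-82)
E
```

```text
t 21.62 pos [0.5351, -0.0115, 0.1355] yaw -88.6 F [-0.4, -0.4, -1.0] w 0.0495 j [0.6, 0.29, -0.76, 1.78, 0.22, 1.16, -1.78]
top [0.5557 0.319  0.017  0.2573] 0.754
top [0.457  0.3784 0.017  0.0551] 0.918
top [0.4604 0.3115 0.017  0.143 ] 0.945
shift [-0.3244, 0.0032, -0.0656] turn [0.1, -6.6, 0.0]
```

View pics/top8.png

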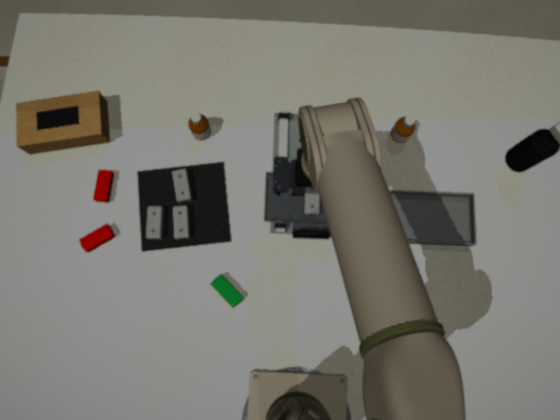

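View pics/s8.png

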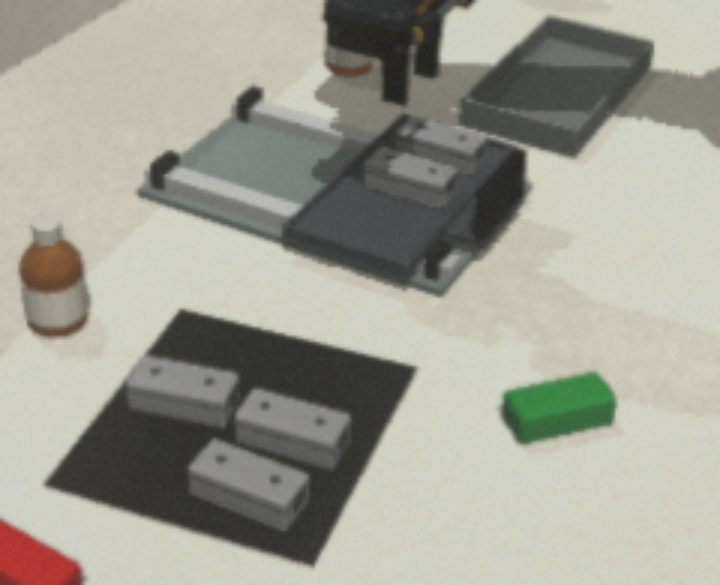

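```bash
python3 -c "
from h import *
plan(.5555,.319,.13,-75.3)"
```

```text
shift [-0.33, 0.0031, 0.0301] turn [0.1, -13.3, 0.0]
```

Request:
{"op": "arm_command", "data": {
  "deltas": [-0.03, 0, 0.003, 0, -3, 0, -0.08, 0, 0.008, 0, -6, 0, -0.13, 0, 0.012, 0, -9, 0, -0.18, 0, 0.017, 0, -12, 0, -0.23, 0, 0.022, 0, -13.3, 0, -0.28, 0, 0.027, 0, -13.3, 0, -0.32, 0, 0.03, 0, -13.3, 0, -0.33, 0, 0.03, 0, -13.3, 0],
  "hand": 0.57
}}

```text
time: 22.72
ee_pos: [0.5539, 0.3222, 0.1321]
eef_rot: [0.562, -0.431, 0.429, -0.56]
ft_force: [-0.2, -0.3, 0.3]
width: 0.0499
```

```bash
python3 -c "
from h import *
st();plan(.5555,.319,.01,-75.3)
p=r.camera('side');save('side9',p)"
```

```text
t 22.73 pos [0.5539, 0.3222, 0.1321] yaw -75.0 F [-0.2, -0.3, 0.3] w 0.0499 j [0.0, 0.57, -0.83, 1.49, 0.43, 1.28, -2.19]
shift [0.0036, 0.1221, 0.0011] turn [0.2, 0.3, -0.1]
```

View pics/side9.png

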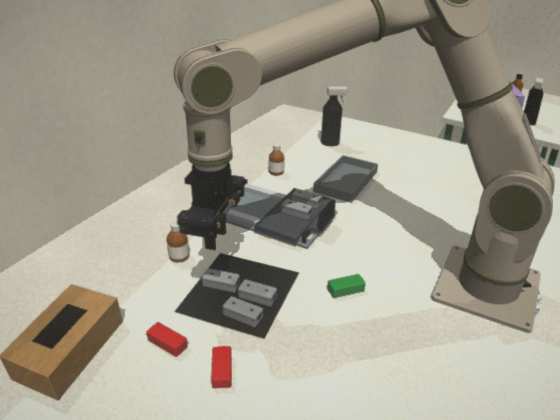

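Request:
{"op": "arm_command", "data": {
  "deltas": [0.003, 0.03, 0.001, 0, 0, 0, 0.003, 0.07, 0.001, 0, 0, 0, 0.003, 0.1, 0.001, 0, 0, 0, 0.003, 0.115, 0.001, 0, 0, 0, 0.003, 0.122, 0.001, 0, 0, 0, 0.003, 0.122, 0.001, 0, 0, 0, 0.003, 0.122, 0.001, 0, 0, 0]
}}

```text
time: 23.65
ee_pos: [0.5582, 0.3169, 0.0131]
eef_rot: [-0.56, 0.431, -0.432, 0.561]
ft_force: [-0.0, -0.9, -0.6]
width: 0.0495
```

Request:
{"op": "arm_command", "data": {
  "deltas": [0, 0, 0, 0, 0, 0, 0, 0, 0, 0, 0, 0, 0, 0, 0, 0, 0, 0, 0, 0, 0, 0, 0, 0],
  "hand": 0
}}

```text
time: 24.15
ee_pos: [0.5578, 0.3166, 0.0124]
eef_rot: [-0.56, 0.432, -0.432, 0.56]
ft_force: [-1.0, -1.3, 4.5]
width: 0.0357
```

Request:
{"op": "arm_command", "data": {
  "deltas": [0, -0.02, 0, 0, 0, 0, 0, -0.05, 0, 0, 0, 0, 0, -0.08, 0, 0, 0, 0, 0, -0.09, 0, 0, 0, 0]
}}

```text
time: 24.65
ee_pos: [0.5583, 0.3173, 0.1047]
eef_rot: [-0.559, 0.431, -0.432, 0.561]
ft_force: [0.2, 0.1, -1.1]
width: 0.0357
```

```bash
python3 -c "
from h import *
st();plan(.532,.0565,.1,-88.5)"
```

```text
t 24.65 pos [0.5583, 0.3173, 0.1047] yaw -75.2 F [0.2, 0.1, -1.1] w 0.0357 j [0.0, 0.59, -0.82, 1.52, 0.45, 1.22, -2.19]
shift [0.2455, 0.0042, -0.0919] turn [-0.2, 13.3, -0.1]
```

Request:
{"op": "arm_command", "data": {
  "deltas": [0.03, 0, -0.012, 0, 3, 0, 0.07, 0, -0.027, 0, 6, 0, 0.12, 0, -0.045, 0, 9, 0, 0.16, 0, -0.06, 0, 12, 0, 0.2, 0, -0.075, 0, 13.3, 0, 0.23, 0, -0.087, 0, 13.3, 0, 0.245, 0, -0.092, 0, 13.3, 0, 0.245, 0, -0.092, 0, 13.3, 0]
}}

```text
time: 25.65
ee_pos: [0.531, 0.0557, 0.1019]
eef_rot: [0.506, -0.494, 0.494, -0.506]
ft_force: [0.4, 0.2, -1.1]
width: 0.036
```

```bash
python3 -c "
from h import *
st();plan(.5335,.0565,.038,-88.5)
p=r.camera('side');save('side10',p)"
```

```text
t 25.65 pos [0.531, 0.0557, 0.1019] yaw -88.6 F [0.4, 0.2, -1.1] w 0.036 j [0.49, 0.34, -0.79, 1.81, 0.27, 1.1, -1.94]
shift [-0.0008, 0.0639, 0.0025] turn [0.0, -0.1, 0.0]
```

View pics/side10.png

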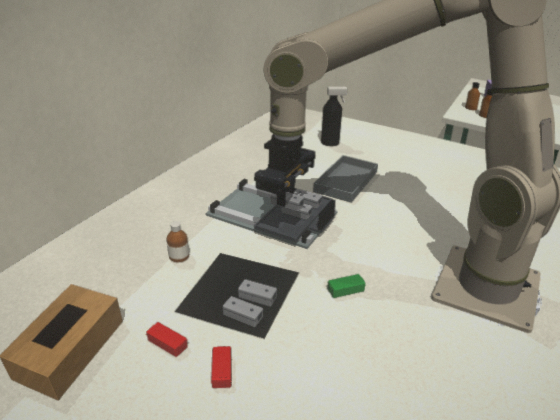

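Request:
{"op": "arm_command", "data": {
  "deltas": [0, 0.015, 0.001, 0, 0, 0, 0, 0.035, 0.002, 0, 0, 0, 0, 0.05, 0.0025, 0, 0, 0, 0, 0.058, 0.0025, 0, 0, 0, 0, 0.061, 0.0025, 0, 0, 0, 0, 0.064, 0.0025, 0, 0, 0, 0, 0.065, 0.0025, 0, 0, 0]
}}

```text
time: 26.58
ee_pos: [0.5338, 0.0562, 0.0373]
eef_rot: [-0.506, 0.493, -0.494, 0.506]
ft_force: [-3.4, 0.1, 8.5]
width: 0.036
```

Request:
{"op": "arm_command", "data": {
  "deltas": [0, 0, 0, 0, 0, 0, 0, 0, 0, 0, 0, 0, 0, 0, 0, 0, 0, 0],
  "hand": 0.57
}}

```text
time: 26.95
ee_pos: [0.5337, 0.0562, 0.0372]
eef_rot: [-0.506, 0.493, -0.494, 0.506]
ft_force: [-0.4, 0.3, -0.3]
width: 0.0484
```

Request:
{"op": "arm_command", "data": {
  "deltas": [0, -0.015, 0, 0, 0, 0, 0, -0.04, 0, 0, 0, 0, 0, -0.08, 0, 0, 0, 0, 0, -0.13, 0, 0, 0, 0, 0, -0.13, 0, 0, 0, 0]
}}

```text
time: 27.58
ee_pos: [0.5358, 0.057, 0.1718]
eef_rot: [-0.505, 0.492, -0.495, 0.508]
ft_force: [0.8, 1.1, -0.3]
width: 0.0496
```

```bash
python3 -c "
from h import *
st();plan(.4385,-.013,.2,1.5);plan(.44,-.24,.2,1.5)"
```

```text
t 27.57 pos [0.5358, 0.057, 0.1718] yaw -88.5 F [0.8, 1.1, -0.3] w 0.0496 j [0.52, 0.27, -0.82, 1.73, 0.21, 1.23, -1.89]
shift [0.0675, -0.0289, -0.0988] turn [-0.3, 90.0, -0.3]
shift [0.2945, -0.0288, -0.1032] turn [-0.3, 90.0, -0.3]
```

Request:
{"op": "arm_command", "data": {
  "deltas": [0.01, 0, -0.012, 0, -10, 0, 0.02, -0.01, -0.024, 0, -20, 0, 0.03, -0.02, -0.036, 0, -30, 0, 0.04, -0.028, -0.05, 0, -40, 0, 0.05, -0.028, -0.063, 0, -50, 0, 0.06, -0.028, -0.078, 0, -60, 0, 0.067, -0.028, -0.09, 0, -70, 0, 0.0675, -0.028, -0.099, 0, -80, 0],
  "hand": 0.5
}}

```text
time: 28.58
ee_pos: [0.4355, -0.0143, 0.1949]
eef_rot: [0.705, -0.051, 0.051, -0.705]
ft_force: [-0.3, 1.0, 0.3]
width: 0.0436
```

```bash
python3 -c "
from h import *
st();plan(.4385,-.013,.05,1.5)
p=r.camera('side');save('side11',p)
s=p['image'][150:345,160:400];cv2.imwrite('pics/s11.png',cv2.cvtColor(cv2.resize(s,None,fx=3,fy=3),4))
p=r.camera('top');save('top11',p)"
```

```text
t 28.57 pos [0.4355, -0.0143, 0.1949] yaw -8.3 F [-0.3, 1.0, 0.3] w 0.0436 j [0.87, -0.04, -0.9, 1.93, -0.03, 1.24, -0.17]
shift [0.0029, 0.1449, 0.0018] turn [0.0, -9.8, -0.0]
```

View pics/s11.png

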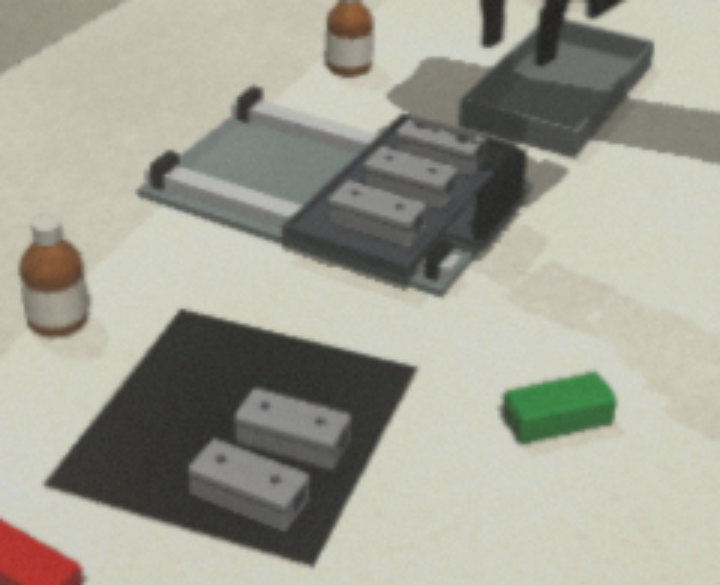

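View pics/top11.png

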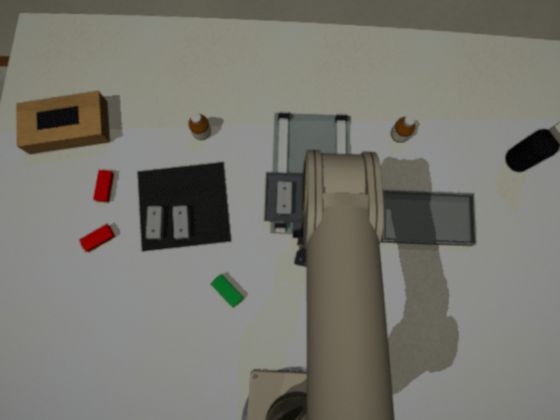

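Request:
{"op": "arm_command", "data": {
  "deltas": [0.003, 0, 0.002, 0, -9.8, 0, 0.003, 0.04, 0.002, 0, -9.8, 0, 0.003, 0.08, 0.002, 0, -9.8, 0, 0.003, 0.12, 0.002, 0, -9.8, 0, 0.003, 0.14, 0.002, 0, -9.8, 0, 0.003, 0.145, 0.002, 0, -9.8, 0, 0.003, 0.145, 0.002, 0, -9.8, 0]
}}

```text
time: 29.55
ee_pos: [0.4399, -0.0119, 0.0504]
eef_rot: [-0.707, -0.007, 0.007, 0.707]
ft_force: [0.7, -1.0, 1.1]
width: 0.0435
```

```bash
python3 -c "
from h import *
st();plan(.4385,-.013,.05,1.5)"
```

```text
t 29.55 pos [0.4399, -0.0119, 0.0504] yaw 1.2 F [0.7, -1.0, 1.1] w 0.0435 j [0.78, 0.22, -0.9, 2.08, 0.21, 0.94, -0.22]
shift [-0.0014, 0.0004, -0.001] turn [-0.0, -0.3, 0.0]
```

Request:
{"op": "arm_command", "data": {
  "deltas": [-0.001, 0, 0, 0, 0, 0, -0.001, 0, 0, 0, 0, 0, -0.001, 0, 0, 0, 0, 0, -0.001, 0, 0, 0, 0, 0, -0.001, 0, 0, 0, 0, 0],
  "hand": 0,
  "grip_force": 25
}}

```text
time: 30.18
ee_pos: [0.439, -0.0124, 0.0503]
eef_rot: [0.707, 0.008, -0.007, -0.707]
ft_force: [1.6, 0.1, 3.1]
width: 0.0116
```

Request:
{"op": "arm_command", "data": {
  "deltas": [0.001, 0, 0, 0, 0, 0, 0.003, 0, 0, 0, 0, 0, 0.006, 0, 0, 0, 0, 0, 0.01, 0, 0, 0, 0, 0, 0.015, 0, 0, 0, 0, 0, 0.02, 0, 0, 0, 0, 0, 0.025, 0, 0, 0, 0, 0, 0.03, 0, 0, 0, 0, 0]
}}

```text
time: 31.18
ee_pos: [0.4687, -0.0118, 0.0503]
eef_rot: [0.707, 0.008, -0.008, -0.707]
ft_force: [-2.2, -1.0, 8.0]
width: 0.0117
```

Request:
{"op": "arm_command", "data": {
  "deltas": [0.005, 0, 0, 0, 0, 0, 0.01, 0, 0, 0, 0, 0, 0.015, 0, 0, 0, 0, 0, 0.02, 0, 0, 0, 0, 0, 0.025, 0, 0, 0, 0, 0, 0.03, 0, 0, 0, 0, 0, 0.035, 0, 0, 0, 0, 0, 0.04, 0, 0, 0, 0, 0]
}}

```text
time: 32.17
ee_pos: [0.5087, -0.011, 0.0504]
eef_rot: [0.707, 0.008, -0.008, -0.707]
ft_force: [-1.4, -1.4, 7.2]
width: 0.0117
```

Request:
{"op": "arm_command", "data": {
  "deltas": [0.005, 0, 0, 0, 0, 0, 0.01, 0, 0, 0, 0, 0, 0.015, 0, 0, 0, 0, 0, 0.02, 0, 0, 0, 0, 0, 0.025, 0, 0, 0, 0, 0, 0.03, 0, 0, 0, 0, 0, 0.035, 0, 0, 0, 0, 0, 0.04, 0, 0, 0, 0, 0]
}}

```text
time: 33.17
ee_pos: [0.5487, -0.0101, 0.0504]
eef_rot: [0.707, 0.008, -0.008, -0.707]
ft_force: [-2.1, -1.0, 7.3]
width: 0.0118
```

```bash
python3 -c "
from h import *
st()
p=r.camera('side');save('side12',p)"
```

```text
t 33.17 pos [0.5487, -0.0101, 0.0504] yaw 1.2 F [-2.1, -1.0, 7.3] w 0.0118 j [0.61, 0.46, -0.81, 1.81, 0.38, 1.03, -0.33]
```

View pics/side12.png

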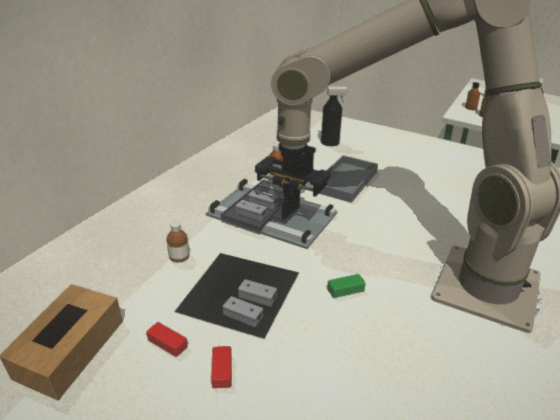

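The tray is moving well at (205,258) with the cassettes on it, and about 40 mm remain.

Request:
{"op": "arm_command", "data": {
  "deltas": [0.005, 0, 0, 0, 0, 0, 0.01, 0, 0, 0, 0, 0, 0.015, 0, 0, 0, 0, 0, 0.02, 0, 0, 0, 0, 0, 0.024, 0, 0, 0, 0, 0, 0.028, 0, 0, 0, 0, 0, 0.031, 0, 0, 0, 0, 0, 0.033, 0, 0, 0, 0, 0]
}}

```text
time: 34.22
ee_pos: [0.5816, -0.0095, 0.0504]
eef_rot: [0.707, 0.008, -0.008, -0.707]
ft_force: [-1.1, -1.8, 6.3]
width: 0.0118
```

Request:
{"op": "arm_command", "data": {
  "deltas": [0.001, 0, 0, 0, 0, 0, 0.002, 0, 0, 0, 0, 0, 0.003, 0, 0, 0, 0, 0, 0.004, 0, 0, 0, 0, 0]
}}

```text
time: 34.72
ee_pos: [0.5855, -0.0094, 0.0504]
eef_rot: [0.707, 0.008, -0.008, -0.707]
ft_force: [-3.2, -1.0, 6.3]
width: 0.0114
```

Request:
{"op": "arm_command", "data": {
  "deltas": [0.001, 0, 0, 0, 0, 0, 0.002, 0, 0, 0, 0, 0]
}}

```text
time: 34.98
ee_pos: [0.5875, -0.0093, 0.0504]
eef_rot: [0.707, 0.008, -0.008, -0.707]
ft_force: [-2.6, -1.0, 6.7]
width: 0.0116
```

Request:
{"op": "arm_command", "data": {
  "deltas": [0.001, 0, 0, 0, 0, 0, 0.002, 0, 0, 0, 0, 0]
}}

```text
time: 35.22
ee_pos: [0.5887, -0.0093, 0.0504]
eef_rot: [0.707, 0.007, -0.008, -0.707]
ft_force: [-10.6, -2.0, 14.1]
width: 0.0118
```

Request:
{"op": "arm_command", "data": {
  "deltas": [0.001, 0, 0, 0, 0, 0, 0.001, 0, 0, 0, 0, 0]
}}

```text
time: 35.48
ee_pos: [0.5887, -0.0093, 0.0504]
eef_rot: [0.708, 0.006, -0.009, -0.707]
ft_force: [-12.8, -1.6, 16.5]
width: 0.0118
```

At the far stop: travel 0.150 m and force rising. I release.

Request:
{"op": "arm_command", "data": {
  "deltas": [-0.001, 0, 0, 0, 0, 0, -0.001, 0, 0, 0, 0, 0, -0.001, 0, 0, 0, 0, 0, -0.001, 0, 0, 0, 0, 0],
  "hand": 0.5
}}

```text
time: 35.98
ee_pos: [0.5895, -0.0089, 0.0499]
eef_rot: [-0.707, -0.008, 0.008, 0.707]
ft_force: [1.0, -0.0, -0.6]
width: 0.0407
```

Request:
{"op": "arm_command", "data": {
  "deltas": [0, -0.02, 0, 0, 0, 0, 0, -0.06, 0, 0, 0, 0, 0, -0.1, 0, 0, 0, 0, 0, -0.13, 0, 0, 0, 0, 0, -0.13, 0, 0, 0, 0]
}}

```text
time: 36.6
ee_pos: [0.591, -0.0084, 0.184]
eef_rot: [0.707, 0.01, -0.006, -0.707]
ft_force: [1.0, 0.1, -0.5]
width: 0.043
```

```bash
python3 - <<'E'
from h import *
st()
P={n:r.camera(n) for n in ['top','side']}
mt,_=matmask(P['top'],42)
for x,y,a in [(.4554,.3784,.05),(.46,.311,.13)]:
    f,i=fit([(P['top'],mt)],(x,y,.017,a),zfree=False); print('top',f.round(4),round(i,3))
save('top13',P['top'])
s=P['side']['image'][150:345,160:400];cv2.imwrite('pics/s13.png',cv2.cvtColor(cv2.resize(s,None,fx=3,fy=3),4))
plan(.460,.311,.15,-81.8)
E
```

```text
t 36.6 pos [0.591, -0.0084, 0.184] yaw 1.3 F [1.0, 0.1, -0.5] w 0.043 j [0.61, 0.4, -0.85, 1.58, 0.31, 1.3, -0.26]
top [0.4564 0.3787 0.017  0.0331] 0.913
top [0.4604 0.3115 0.017  0.1425] 0.947
shift [-0.1225, 0.0305, 0.3227] turn [-0.0, 83.1, 0.1]
```

View pics/top13.png

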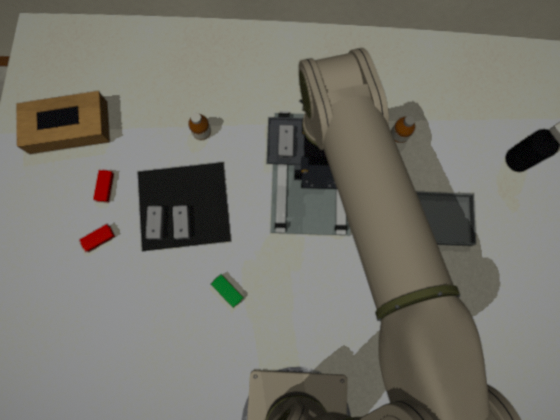

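View pics/s13.png

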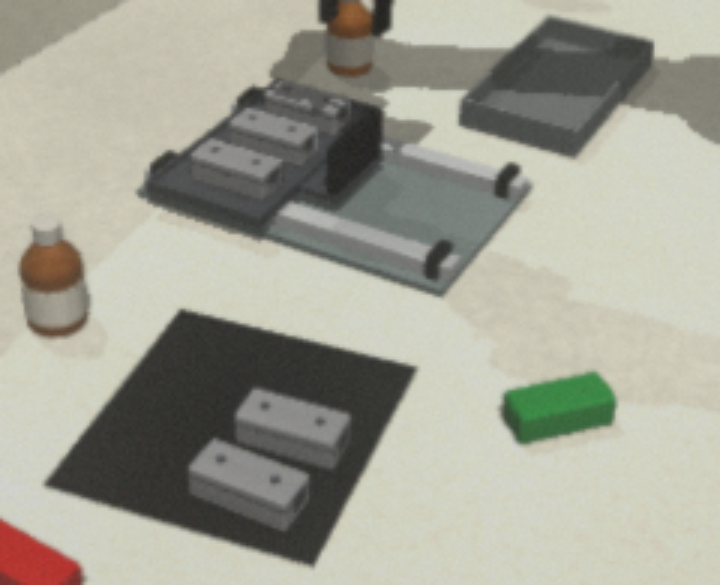

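Request:
{"op": "arm_command", "data": {
  "deltas": [-0.015, 0, 0.03, 0, 10, 0, -0.03, 0, 0.07, 0, 20, 0, -0.045, 0, 0.11, 0, 30, 0, -0.06, 0, 0.15, 0, 40, 0, -0.08, 0, 0.2, 0, 50, 0, -0.1, 0, 0.25, 0, 60, 0, -0.12, 0, 0.3, 0, 70, 0, -0.1225, 0.01, 0.3227, 0, 80, 0],
  "hand": 0.56,
  "grip_force": 30
}}

```text
time: 37.7
ee_pos: [0.4577, 0.3142, 0.1701]
eef_rot: [-0.546, 0.449, -0.449, 0.546]
ft_force: [0.8, -0.9, 0.1]
width: 0.0487
```

```bash
python3 -c "
from h import *
st();plan(.4604,.3115,.01,-81.8)
p=r.camera('side');save('side14',p)"
```

```text
t 37.7 pos [0.4577, 0.3142, 0.1701] yaw -78.8 F [0.8, -0.9, 0.1] w 0.0487 j [-0.0, 0.31, -0.81, 1.69, 0.24, 1.24, -2.24]
shift [0.0033, 0.1601, 0.0021] turn [0.0, 3.0, -0.0]
```

View pics/side14.png

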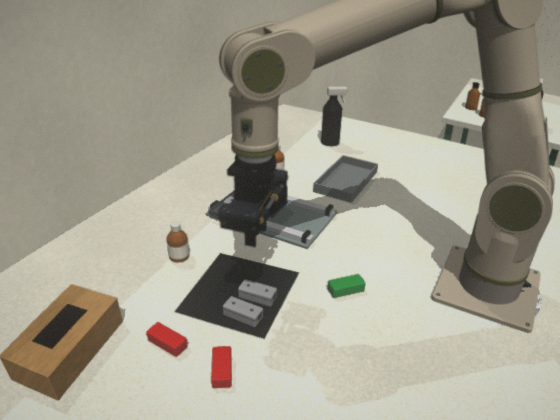

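Request:
{"op": "arm_command", "data": {
  "deltas": [0.002, 0.04, 0.002, 0, 3, 0, 0.002, 0.08, 0.002, 0, 3, 0, 0.002, 0.12, 0.002, 0, 3, 0, 0.002, 0.145, 0.002, 0, 3, 0, 0.002, 0.158, 0.002, 0, 3, 0, 0.002, 0.161, 0.002, 0, 3, 0, 0.002, 0.161, 0.002, 0, 3, 0]
}}

```text
time: 38.62
ee_pos: [0.4627, 0.3097, 0.0097]
eef_rot: [-0.534, 0.463, -0.463, 0.535]
ft_force: [0.6, -0.8, -0.1]
width: 0.0486
```

Request:
{"op": "arm_command", "data": {
  "deltas": [0, 0, 0, 0, 0, 0, 0, 0, 0, 0, 0, 0, 0, 0, 0, 0, 0, 0, 0, 0, 0, 0, 0, 0],
  "hand": 0
}}

```text
time: 39.12
ee_pos: [0.4628, 0.3095, 0.0097]
eef_rot: [-0.534, 0.462, -0.463, 0.535]
ft_force: [0.4, -2.2, 6.6]
width: 0.0355
```

Request:
{"op": "arm_command", "data": {
  "deltas": [0, -0.02, 0, 0, 0, 0, 0, -0.05, 0, 0, 0, 0, 0, -0.08, 0, 0, 0, 0, 0, -0.12, 0, 0, 0, 0, 0, -0.12, 0, 0, 0, 0]
}}

```text
time: 39.75
ee_pos: [0.4636, 0.3109, 0.133]
eef_rot: [-0.533, 0.462, -0.463, 0.537]
ft_force: [0.6, -0.7, -1.6]
width: 0.0357
```

```bash
python3 -c "
from h import *
st();plan(.504,-.36,.13,-88.5);plan(.44,-.0,.13,-88.5)"
```

```text
t 39.75 pos [0.4636, 0.3109, 0.133] yaw -81.7 F [0.6, -0.7, -1.6] w 0.0357 j [-0.01, 0.35, -0.79, 1.73, 0.27, 1.17, -2.3]
shift [0.6698, 0.0013, -0.0566] turn [-0.3, 6.8, -0.1]
shift [0.3043, 0.002, -0.0681] turn [-0.3, 6.8, -0.1]
```

Request:
{"op": "arm_command", "data": {
  "deltas": [0.03, 0, -0.003, 0, 2, 0, 0.07, 0, -0.006, 0, 4, 0, 0.12, 0, -0.01, 0, 6, 0, 0.17, 0, -0.014, 0, 6.8, 0, 0.22, 0, -0.019, 0, 6.8, 0, 0.27, 0, -0.023, 0, 6.8, 0, 0.32, 0, -0.027, 0, 6.8, 0, 0.37, 0, -0.031, 0, 6.8, 0]
}}

```text
time: 40.75
ee_pos: [0.4842, -0.0627, 0.1289]
eef_rot: [0.507, -0.494, 0.493, -0.506]
ft_force: [1.3, 0.3, -0.8]
width: 0.0357
```

```bash
python3 -c "
from h import *
st();plan(.5065,-.36,.13,-88.5)"
```

```text
t 40.75 pos [0.4842, -0.0627, 0.1289] yaw -88.5 F [1.3, 0.3, -0.8] w 0.0357 j [0.56, 0.15, -0.57, 1.91, 0.09, 1.11, -1.58]
shift [0.2978, -0.0011, 0.0146] turn [0.0, -0.0, 0.0]
```

Request:
{"op": "arm_command", "data": {
  "deltas": [0.05, 0, 0.003, 0, 0, 0, 0.1, 0, 0.005, 0, 0, 0, 0.15, 0, 0.008, 0, 0, 0, 0.2, 0, 0.01, 0, 0, 0, 0.25, 0, 0.013, 0, 0, 0, 0.285, 0, 0.0146, 0, 0, 0, 0.298, 0, 0.0146, 0, 0, 0, 0.298, 0, 0.0146, 0, 0, 0]
}}

```text
time: 41.75
ee_pos: [0.5066, -0.3585, 0.1285]
eef_rot: [-0.506, 0.494, -0.493, 0.506]
ft_force: [0.5, -0.1, -1.6]
width: 0.0357
```

```bash
python3 -c "
from h import *
st();plan(.5065,-.36,.013,-88.5)
p=r.camera('side');save('side15',p)"
```

```text
t 41.75 pos [0.5066, -0.3585, 0.1285] yaw -88.6 F [0.5, -0.1, -1.6] w 0.0357 j [0.83, 0.41, -0.36, 1.57, 0.15, 1.18, -1.11]
shift [0.0016, 0.1155, -0.0001] turn [0.0, -0.1, -0.1]
```

View pics/side15.png

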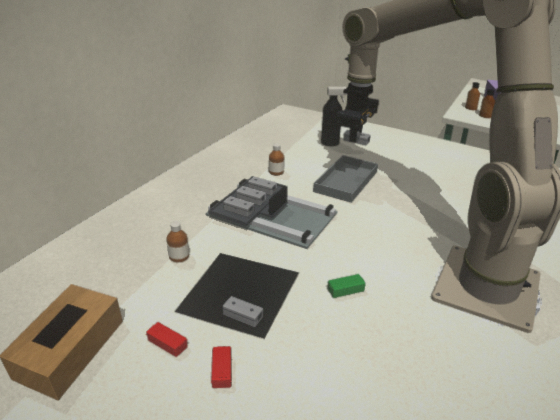

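Request:
{"op": "arm_command", "data": {
  "deltas": [0, 0.03, 0, 0, 0, 0, 0, 0.06, 0, 0, 0, 0, 0, 0.09, 0, 0, 0, 0, 0, 0.105, 0, 0, 0, 0, 0, 0.112, 0, 0, 0, 0, 0, 0.116, 0, 0, 0, 0, 0, 0.1185, 0, 0, 0, 0, 0, 0.1185, 0, 0, 0, 0]
}}

```text
time: 42.8
ee_pos: [0.5071, -0.3589, 0.011]
eef_rot: [-0.506, 0.493, -0.494, 0.506]
ft_force: [-0.9, 0.0, -0.3]
width: 0.0356
```

Request:
{"op": "arm_command", "data": {
  "deltas": [0, 0.0005, 0, 0, 0, 0, 0, 0.001, 0, 0, 0, 0]
}}

```text
time: 43.05
ee_pos: [0.5072, -0.3589, 0.0106]
eef_rot: [0.506, -0.493, 0.494, -0.506]
ft_force: [-4.2, 3.0, 10.6]
width: 0.0362
```

Request:
{"op": "arm_command", "data": {
  "deltas": [0, 0, 0, 0, 0, 0, 0, 0, 0, 0, 0, 0, 0, 0, 0, 0, 0, 0],
  "hand": 0.56
}}

```text
time: 43.42
ee_pos: [0.507, -0.3587, 0.0095]
eef_rot: [0.506, -0.494, 0.494, -0.506]
ft_force: [0.5, -0.0, 0.2]
width: 0.0479
```

Request:
{"op": "arm_command", "data": {
  "deltas": [0, -0.02, 0, 0, 0, 0, 0, -0.06, 0, 0, 0, 0, 0, -0.1, 0, 0, 0, 0, 0, -0.13, 0, 0, 0, 0, 0, -0.13, 0, 0, 0, 0]
}}

```text
time: 44.05
ee_pos: [0.5086, -0.3596, 0.1439]
eef_rot: [-0.506, 0.491, -0.496, 0.507]
ft_force: [-0.4, -0.9, -0.4]
width: 0.0486
```

```bash
python3 - <<'E'
from h import *
st()
P={n:r.camera(n) for n in ['top','side']}
mt,_=matmask(P['top'],42)
for x,y,a in [(.4554,.3784,.05)]:
    f,i=fit([(P['top'],mt)],(x,y,.017,a),zfree=False); print('top',f.round(4),round(i,3))
save('top16',P['top']);save('side16',P['side'])
plan(.4565,.3785,.15,-87.5)
E
```

```text
t 44.05 pos [0.5086, -0.3596, 0.1439] yaw -88.5 F [-0.4, -0.9, -0.4] w 0.0486 j [0.83, 0.4, -0.37, 1.56, 0.15, 1.21, -1.11]
top [0.4565 0.3781 0.017  0.0593] 0.895
shift [-0.7383, -0.0102, -0.0317] turn [-0.0, -1.0, 0.0]
```

View pics/top16.png

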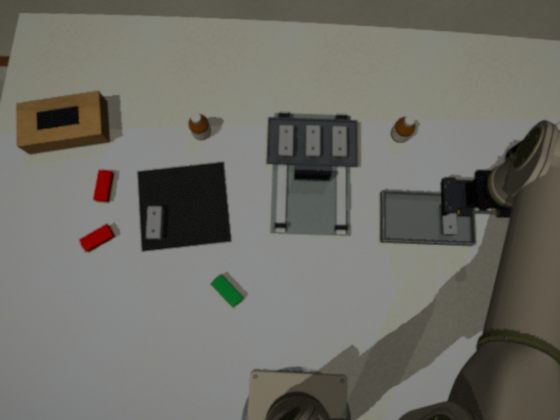

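View pics/side16.png

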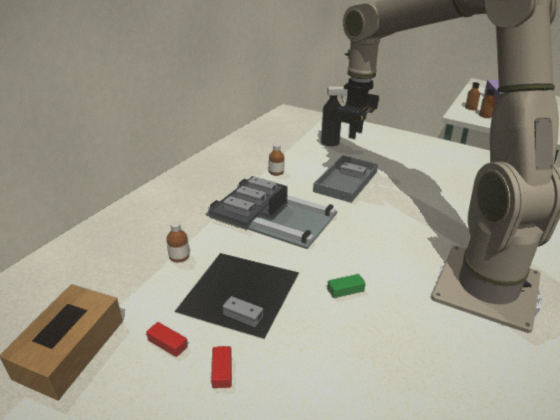

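Request:
{"op": "arm_command", "data": {
  "deltas": [-0.03, 0, -0.002, 0, -10, 0, -0.07, 0, -0.004, 0, -20, 0, -0.11, 0, -0.006, 0, -30, 0, -0.16, 0, -0.008, 0, -40, 0, -0.21, 0, -0.01, 0, -50, 0, -0.26, 0, -0.012, 0, -60, 0, -0.31, 0, -0.014, 0, -70, 0, -0.36, 0, -0.016, 0, -80, 0]
}}

```text
time: 45.15
ee_pos: [0.4809, 0.0022, 0.1389]
eef_rot: [0.705, -0.051, 0.05, -0.705]
ft_force: [0.9, -0.3, 0.4]
width: 0.0487
```

```bash
python3 -c "
from h import *
st();plan(.4565,.3785,.15,89)"
```

```text
t 45.15 pos [0.4809, 0.0022, 0.1389] yaw -8.2 F [0.9, -0.3, 0.4] w 0.0487 j [0.64, 0.16, -0.79, 1.9, 0.12, 1.13, -0.34]
shift [-0.0779, -0.0111, 0.3689] turn [0.1, 82.8, -0.0]
```

Request:
{"op": "arm_command", "data": {
  "deltas": [-0.008, 0, 0.04, 0, -10, 0, -0.018, 0, 0.09, 0, -20, 0, -0.03, 0, 0.14, 0, -30, 0, -0.04, 0, 0.19, 0, -40, 0, -0.05, 0, 0.24, 0, -50, 0, -0.06, 0, 0.29, 0, -60, 0, -0.072, 0, 0.34, 0, -70, 0, -0.078, -0.005, 0.369, 0, -80, 0]
}}

```text
time: 46.15
ee_pos: [0.4577, 0.3795, 0.1435]
eef_rot: [-0.572, -0.415, 0.416, 0.573]
ft_force: [0.3, -0.4, -0.0]
width: 0.0483
```

```bash
python3 -c "
from h import *
st();plan(.4565,.3785,.10,92.7)
p=r.camera('side');save('side17',p)"
```

```text
t 46.15 pos [0.4577, 0.3795, 0.1435] yaw 71.9 F [0.3, -0.4, -0.0] w 0.0483 j [0.04, 0.55, -1.07, 1.6, 0.49, 1.29, 0.14]
shift [-0.0013, 0.0435, 0.0007] turn [-0.1, -20.8, -0.0]
```

View pics/side17.png

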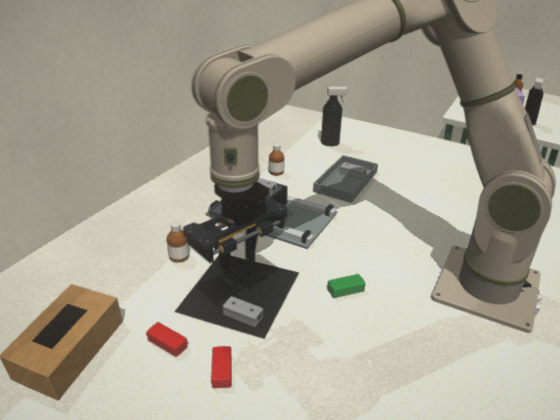

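Request:
{"op": "arm_command", "data": {
  "deltas": [-0.001, 0.01, 0, 0, -10, 0, -0.001, 0.02, 0, 0, -20, 0, -0.001, 0.05, 0, 0, -20.8, 0, -0.001, 0.08, 0, 0, -20.8, 0, -0.001, 0.11, 0, 0, -20.8, 0, -0.001, 0.125, 0, 0, -20.8, 0, -0.001, 0.133, 0, 0, -20.8, 0, -0.001, 0.133, 0, 0, -20.8, 0]
}}

```text
time: 47.2
ee_pos: [0.4592, 0.3764, 0.0117]
eef_rot: [-0.49, -0.51, 0.51, 0.49]
ft_force: [0.0, 0.6, 0.3]
width: 0.0489
```

Request:
{"op": "arm_command", "data": {
  "deltas": [0, 0, 0, 0, 0, 0, 0, 0, 0, 0, 0, 0, 0, 0, 0, 0, 0, 0, 0, 0, 0, 0, 0, 0],
  "hand": 0
}}

```text
time: 47.7
ee_pos: [0.4596, 0.3764, 0.0122]
eef_rot: [0.49, 0.51, -0.509, -0.49]
ft_force: [-1.6, -2.5, 6.8]
width: 0.0363
```

Request:
{"op": "arm_command", "data": {
  "deltas": [0, -0.02, 0, 0, 0, 0, 0, -0.05, 0, 0, 0, 0, 0, -0.08, 0, 0, 0, 0, 0, -0.12, 0, 0, 0, 0, 0, -0.12, 0, 0, 0, 0]
}}

```text
time: 48.32
ee_pos: [0.4599, 0.378, 0.1355]
eef_rot: [0.49, 0.512, -0.508, -0.49]
ft_force: [0.7, 0.4, -1.9]
width: 0.0357
```

```bash
python3 -c "
from h import *
st();plan(.5055,-.27,.13,91.5)"
```

```text
t 48.33 pos [0.4599, 0.378, 0.1355] yaw 92.3 F [0.7, 0.4, -1.9] w 0.0357 j [0.08, 0.59, -1.13, 1.61, 0.55, 1.29, 0.47]
shift [-0.6493, 0.0035, -0.0197] turn [0.2, 0.8, 0.2]
```

Request:
{"op": "arm_command", "data": {
  "deltas": [-0.03, 0, -0.001, 0, 0.8, 0, -0.07, 0, -0.002, 0, 0.8, 0, -0.12, 0, -0.004, 0, 0.8, 0, -0.17, 0, -0.005, 0, 0.8, 0, -0.22, 0, -0.007, 0, 0.8, 0, -0.27, 0, -0.008, 0, 0.8, 0, -0.32, 0, -0.01, 0, 0.8, 0, -0.37, 0, -0.011, 0, 0.8, 0]
}}

```text
time: 49.32
ee_pos: [0.4843, 0.0053, 0.1314]
eef_rot: [-0.494, -0.506, 0.507, 0.494]
ft_force: [0.6, -0.8, -0.4]
width: 0.0356
```

```bash
python3 -c "
from h import *
st();plan(.5055,-.27,.13,91.5)"
```

```text
t 49.33 pos [0.4843, 0.0053, 0.1314] yaw 91.5 F [0.6, -0.8, -0.4] w 0.0356 j [1.04, 0.36, -1.3, 1.89, 0.37, 1.18, 1.2]
shift [-0.2758, 0.0015, -0.0142] turn [-0.0, -0.0, -0.0]
```

Request:
{"op": "arm_command", "data": {
  "deltas": [-0.03, 0, -0.002, 0, 0, 0, -0.06, 0, -0.004, 0, 0, 0, -0.09, 0, -0.006, 0, 0, 0, -0.12, 0, -0.008, 0, 0, 0]
}}

```text
time: 49.82
ee_pos: [0.4954, -0.1136, 0.1313]
eef_rot: [-0.493, -0.506, 0.507, 0.494]
ft_force: [1.4, -0.2, -1.6]
width: 0.0356
```

```bash
python3 -c "
from h import *
st();plan(.5055,-.27,.13,91.5)"
```

```text
t 49.83 pos [0.4954, -0.1136, 0.1313] yaw 91.5 F [1.4, -0.2, -1.6] w 0.0356 j [1.2, 0.41, -1.25, 1.83, 0.42, 1.2, 1.41]
shift [-0.1566, 0.0013, -0.0061] turn [-0.0, -0.0, -0.0]
```

Request:
{"op": "arm_command", "data": {
  "deltas": [-0.04, 0, -0.002, 0, 0, 0, -0.08, 0, -0.003, 0, 0, 0, -0.12, 0, -0.005, 0, 0, 0, -0.145, 0, -0.006, 0, 0, 0, -0.155, 0, -0.006, 0, 0, 0, -0.1565, 0, -0.006, 0, 0, 0]
}}

```text
time: 50.58
ee_pos: [0.5058, -0.2682, 0.1315]
eef_rot: [0.493, 0.507, -0.506, -0.494]
ft_force: [0.3, 0.1, -1.0]
width: 0.0355
```

```bash
python3 -c "
from h import *
st();plan(.5055,-.27,.015,91.5)
p=r.camera('side');save('side18',p)"
```

```text
t 50.58 pos [0.5058, -0.2682, 0.1315] yaw 91.5 F [0.3, 0.1, -1.0] w 0.0355 j [1.29, 0.54, -1.14, 1.67, 0.52, 1.26, 1.64]
shift [-0.0019, 0.1165, 0.0004] turn [0.0, -0.0, 0.0]
```

View pics/side18.png

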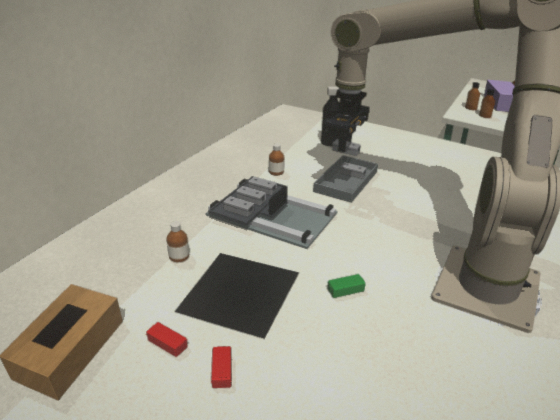

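Request:
{"op": "arm_command", "data": {
  "deltas": [-0.001, 0.03, 0, 0, 0, 0, -0.001, 0.06, 0, 0, 0, 0, -0.001, 0.09, 0, 0, 0, 0, -0.001, 0.105, 0, 0, 0, 0, -0.001, 0.112, 0, 0, 0, 0, -0.001, 0.116, 0, 0, 0, 0, -0.001, 0.1185, 0, 0, 0, 0, -0.001, 0.1185, 0, 0, 0, 0]
}}

```text
time: 51.62
ee_pos: [0.506, -0.2702, 0.0134]
eef_rot: [0.494, 0.506, -0.506, -0.493]
ft_force: [0.3, -0.7, -1.0]
width: 0.0357
```

Request:
{"op": "arm_command", "data": {
  "deltas": [0, 0.0005, 0, 0, 0, 0, 0, 0.001, 0, 0, 0, 0]
}}

```text
time: 51.88
ee_pos: [0.506, -0.2702, 0.0132]
eef_rot: [-0.494, -0.506, 0.506, 0.493]
ft_force: [-6.1, -0.1, 13.5]
width: 0.0356
```

Request:
{"op": "arm_command", "data": {
  "deltas": [0, 0, 0, 0, 0, 0, 0, 0, 0, 0, 0, 0, 0, 0, 0, 0, 0, 0],
  "hand": 0.56
}}

```text
time: 52.25
ee_pos: [0.5058, -0.27, 0.012]
eef_rot: [0.494, 0.506, -0.506, -0.494]
ft_force: [-0.4, -0.2, -0.5]
width: 0.0476
```

Request:
{"op": "arm_command", "data": {
  "deltas": [0, -0.02, 0, 0, 0, 0, 0, -0.06, 0, 0, 0, 0, 0, -0.11, 0, 0, 0, 0, 0, -0.16, 0, 0, 0, 0, 0, -0.18, 0, 0, 0, 0, 0, -0.18, 0, 0, 0, 0]
}}

```text
time: 53.0
ee_pos: [0.5064, -0.2701, 0.1937]
eef_rot: [0.495, 0.506, -0.506, -0.493]
ft_force: [-1.3, -0.5, -0.3]
width: 0.0486
```

```bash
python3 -c "
from h import *
st();plan(.4,-.45,.22,91.5)"
```

```text
t 53.0 pos [0.5064, -0.2701, 0.1937] yaw 91.5 F [-1.3, -0.5, -0.3] w 0.0486 j [1.32, 0.49, -1.18, 1.6, 0.46, 1.37, 1.68]
shift [-0.1772, -0.0262, 0.1109] turn [0.1, -0.0, -0.1]
```

Request:
{"op": "arm_command", "data": {
  "deltas": [-0.03, -0.005, 0.02, 0, 0, 0, -0.06, -0.01, 0.04, 0, 0, 0, -0.09, -0.015, 0.06, 0, 0, 0, -0.12, -0.02, 0.08, 0, 0, 0, -0.15, -0.025, 0.1, 0, 0, 0, -0.177, -0.026, 0.11, 0, 0, 0, -0.177, -0.026, 0.11, 0, 0, 0]
}}

```text
time: 53.88
ee_pos: [0.3982, -0.4517, 0.216]
eef_rot: [0.494, 0.505, -0.505, -0.496]
ft_force: [0.1, 0.0, 0.1]
width: 0.0486
```

```bash
python3 - <<'E'
from h import *
st()
P={n:r.camera(n) for n in ['top','side']}
save('top19',P['top'])
s=P['side']['image'][130:330,160:400];cv2.imwrite('pics/s19.png',cv2.cvtColor(cv2.resize(s,None,fx=3,fy=3),4))
E
```

```text
t 53.88 pos [0.3982, -0.4517, 0.216] yaw 91.2 F [0.1, 0.0, 0.1] w 0.0486 j [1.6, 0.53, -1.15, 1.49, 0.48, 1.44, 2.04]
```

View pics/top19.png

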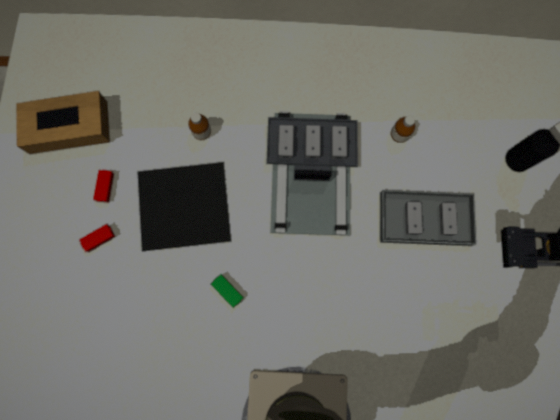

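View pics/s19.png

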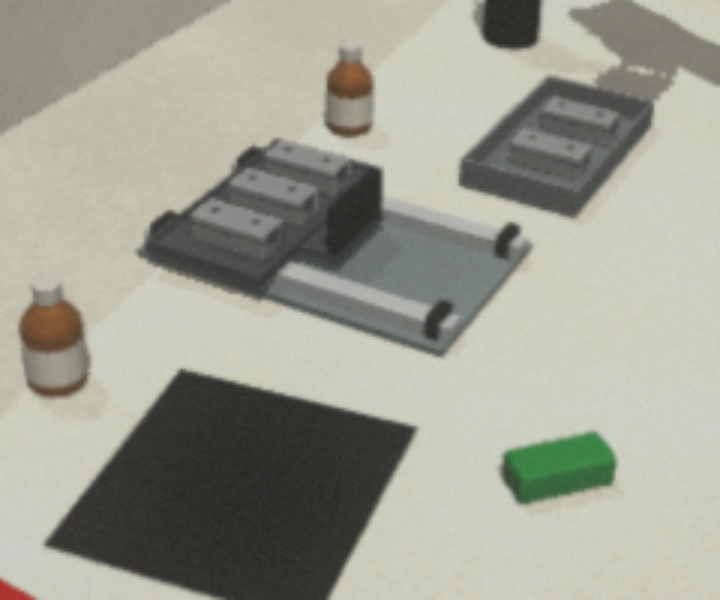

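```bash
python3 - <<'E'
from h import *
t=r.camera('top')
Q=[onz(t,a,b,.034) for a,b in [(117.5,268.5),(121,358.5),(166.5,357),(163.5,267)]]
print(np.round(Q,3).tolist(),np.mean(Q,0).round(4))
g=t['image'][100:180,255:375];cv2.imwrite('pics/zt20.png',cv2.convertScaleAbs(cv2.cvtColor(cv2.resize(g,None,fx=6,fy=6,interpolation=2),4),alpha=1.8))
E
```

```text
[[0.741, 0.106, 0.034], [0.745, -0.126, 0.034], [0.622, -0.123, 0.034], [0.618, 0.103, 0.034]] [ 0.6814 -0.0099  0.034 ]
```

View pics/zt20.png

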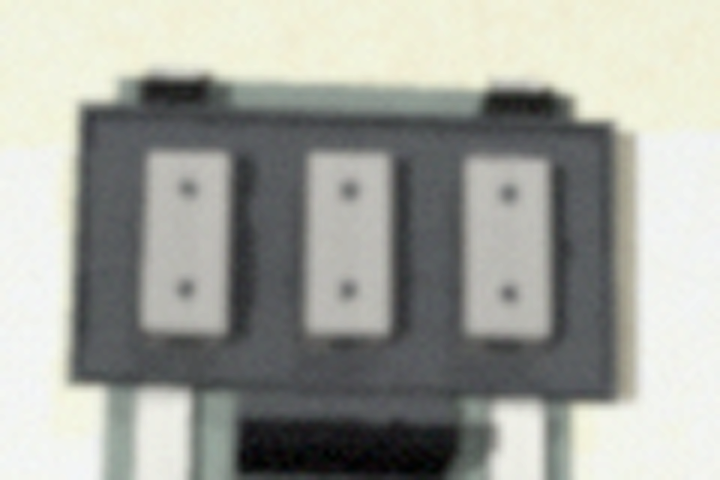

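```bash
python3 -c "
from h import *
print(r.close_job())"
```

```text
the job is handed in; nothing more can be done
None
```

The job is done and handed in at about 54 s of the 210 s allowed. `close_job()` gives no verdict.

**What I did**
- I drew the tray back by its handle to the near stop.
- There I placed three of the five grey cassettes side by side on it, flat and lid up, inside the rim.
- I then slid the loaded tray slowly to the far stop and put the other two cassettes flat in the grey bin.

**Last checks**
- **Cassettes:** the final pictures show three on the tray inside its rim and two in the bin. The mat is empty.
- **Bystanders:** the bottles and the red and green look-alikes stand where they stood at the start.
- **Tray travel:** the gripper measured 150 mm between the stops, and the force rose at the far one. The camera estimate was 148 mm, which is within its error. The tray shows against its far stop blocks.

**What did not go smoothly**
- **Hard pull at the near stop:** I overran the stop slightly, the wrist force reached about 77 N (limit 120 N), and the fingers slipped about 3 mm up the handle. The tray was empty then, and I eased off at once.
- **Heights:** two-view triangulation put the cassette lids at 29–31 mm, in line with the text. It put the tray rim at 28–31 mm, where the text implies 34 mm, so I went by the text and lowered each cassette until I felt contact.

I noticed no knocked cassette and no slackened grip.

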